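# Fit the comb busbar and set the trip dial

## Robot

A 6-joint arm with a two-finger parallel gripper is mounted at the origin on the work surface. World frame = base frame: x ahead of the robot, y to its left, z up, the work surface at z = 0. Lengths are in m, angles in rad, forces in N, time in s.
With the tool pointing down it reaches from about 0.325 to 0.85 m from the base axis. Payload 15.5 kg.
Tool frame: the origin (TCP) lies at the very end of the fingers, on their centre line; the grasp point (between the pads) lies 19 mm behind it (ctrl.tcp_to_grasp is the z of the grasp point in the tool frame, in m); z points along the fingers, y is the direction in which the jaws open and shut (so a half turn about z gives the same grasp; the last joint's range is limited). The gripper opens to 91 mm and grips with 3 to 60 N. Pads are 32 mm wide; open, the fingers measure 118 mm over their backs; the gripper's body (76 mm by 178 mm) begins 60 mm behind the grasp point.
Start: joints at [-1.329, 0.494, 1.345, -0, 1.302, -0.096], TCP at [0.207, -0.59, 0.191] pointing down, gripper open.
Joint ranges: [-2.91, 2.91], [-0.82, 2.16], [0.22, 2.67], [-1.22, 4.37], [0.12, 2.79], [-3.08, 3.08]. Speed limits (rad/s): [1.89, 1.89, 2.57, 3.01, 3.01, 3.01].

## Interface

Orientations are given as a rotation vector (axis times angle).
In Python, from plant import monitor, camera, camera_params, ticket, outline_of, tip_of, ctrl gives the robot as it stands.
- The arm moves only by the tool move_arm, never from a script. Its argument "moves" is a list of rows, each an object of numbers: "jaw": the closure, from -1 (fully open) to 1 (shut); "tx", "ty", "tz": the shift along the tool's x, y, z in m; "rx", "ry", "rz": the turn, a rotation vector about the tool's x, y, z in rad. In form: [{"jaw": .., "tx": .., "ty": .., "tz": .., "rx": .., "ry": .., "rz": ..}, ...]. A call has 1 to 10 rows; each row shifts and turns the commanded pose from where the row before left it, along the tool's axes as they then stand; what a row does not reach is not made up. A row lasts 1/10 s, in which the tool goes at most 50 mm and 8.59 degrees, less where a joint would pass 70% of its speed; a pose out of reach is approached as far as the arm can. A call with a gripper value outside its range is refused whole. The fingers move at their own pace and stop on an object; "grip_force" is the grip in N (left out, the last holds). Time passes only in rows, so rows that do not move let the fingers close. It gives the time, the measured TCP pose, the force and the opening at its end, in the units of the state.
- monitor.observe(): the state, without advancing time (a new reading comes with each control period).
- camera(name): name is "side" or "top"; returns the picture (400x640x3 uint8, red, green, blue); there is no depth.
- camera_params(name): a dict with "camera_matrix" (3x3 intrinsics, pixels), "dist_coeffs" ([k1, k2, p1, p2, k3] as OpenCV has them; the pictures are not rectified), "extrinsics" (4x4, takes a point from camera to world coordinates). Camera axes: x right, y down, z forward; pixel columns grow to the right and rows downward; lengths in m; the calibration is good to about 2 mm. A picture is of the moment at which its call begins. camera_params takes no time and is no camera call.
- ticket.job_done(): hands the job in, once; it reports no verdict.
Trained networks look in the newest picture that a camera, given by its name, has taken for a name from the list of things; names that differ only in an ending like _2 or _b are one class to them, and where a whole thing is asked for, a point or a joint stands for the part that bears it (a point fixed in the world has none). Each returns a list of dicts, best first, with "confidence" (0 to 1); they miss things now and then, are a little off and sometimes report something else, mostly with a low value. They report only what shows in the picture. A call takes as long as a camera call.
- outline_of(thing, camera): "mask" (400x640 bool, what is visible of it) and "bbox" ([centre column, centre row, width, height] in pixels, round what is visible of it).
- tip_of(thing, camera): "uv" ([column, row] in pixels: a listed point, or the origin of a listed thing).
The state is a dict: "time_s": time; "joint_pos": joint angles; "qvel": joint speeds; "joint_efforts": joint torques, N m; "ee_pos": TCP position; "ee_rot": TCP orientation; "contact_force": force on the tool from outside, world axes, zero at the start; "torque": the same for the moment, N m; "opening": opening from 0.0 (shut) to 1.0 (fully open).
Only numpy, scipy, OpenCV 4.12 (cv2) and the standard library are available. Lean on these libraries where they do the work, as an engineer would, in place of code of your own. Each camera call takes 0.05 s, during which the arm holds its last target.

## Task

Take the comb busbar with five teeth from the stand, lower it into the terminal row on the mounting plate so that every tooth enters its own slot, and press it fully home until its bar sits flush on the row. Then turn the dial beside the row so that its pointer stands on the long mark. Leave the four-toothed comb and all the other things where they are.

Things in the scene. Friction and masses are not known exactly. Their poses are not given: they have to be found in the camera images.
- comb: Comb busbar with FIVE copper teeth, 100 to 210 g. Grey bar 150 x 14 x 10 mm (y, x, z); origin: centre of the bar's underside, z up. Teeth hang from the bar at y = -54, -27, 0, 27, 54 mm: 10 mm wide (y), 4 mm thick (x), 24 mm long, the last 2 mm 7 x 3 mm. Copper ends show beside the bar over each tooth. Same either way round. Starts hanging in the stand; lift straight up 40 mm or more to free it.
- comb_tab (a point): Middle of the comb's upright grip tab, 29 mm above the bar's underside. The tab is 50 mm long (comb y), 8 mm thick (comb x) and reaches from 10 to 38 mm above the bar's underside. Axes as the comb's.
- spare: The other comb on the stand: the same bar and tab but only FOUR teeth, at y = -54, -18, 18, 54 mm. It does not fit; leave it. Origin as on the comb.
- stand: Fixed dark steel stand, foot 150 x 170 x 6 mm, origin at the centre of its underside. The combs lie along its y at x = -42 and +42 mm (which is where varies), bar undersides 36 mm above the table, bar ends in notches at y = -71 and 71 mm that reach 44 mm above the table and leave about 1.5 mm play to each side.
- plate: Fixed aluminium plate 160 x 320 x 6 mm (x, y, z) flat on the table, origin at the centre of its underside. Carries the terminal row (grey block, 50 mm in x, 160 mm in y, flat top 46 mm above the table) and the dial housing (100 x 90 mm, 36 mm tall, centred at y = -108 mm). The row stays at least 65 mm clear of the dial's axis.
- row (a point): NOMINAL middle of the terminal row's top, fixed to the plate (x = 0, y = 50 mm, 46 mm above the table), axes as the plate's. The row is clamped up to 11 mm either way along y from here (exact in x); where is not reported: find it by sight or touch. It does not yield. Comb origin above this point: 24 mm when the teeth stand on the top, 0 when home with the bar on the top.
- slots (a point): The same nominal point as row, for the slots. Five slots in the row's top, at -54, -27, 0, 27, 54 mm in y from the row's true middle, each 13 mm (y) x 7 mm (x), 28 mm deep, 1 mm chamfer. Spring contacts resist from about 8 mm of tooth depth: pressing home takes about 5 to 20 N, more than the comb's weight; friction then holds it.
- dial (a joint): Dial angle in rad, 0 to 4.0, growing clockwise from above; starts at 0.5 to 1.1. At 2.0 the pointer points along plate +x, at the one long thick mark; short marks stand every 0.4 rad. Pointer direction = plate +x turned anticlockwise by (2.0 - angle). Stiff (0.04 N m), stays where left.
- dial_grip (a point): On the dial's vertical axis, at the height to grip: 73 mm above the table. Dark knob with an upright bar grip 42 mm long (along the pointer), 14 mm thick; its top is 7 mm above this point and its sides are free for 23 mm below it. A white line on top of one half of the bar is the pointer end. Axes turn with the dial: -x is the pointer's direction.
- screwdriver: Loose screwdriver 170 mm long, lying on the plate along the far (+x) side of the terminal row. Leave it.
- tape: Loose roll of tape, 64 mm across and 24 mm tall, standing flat beside the stand. Leave it.
- jar: Loose closed jar, 44 mm across and 65 mm tall, beside the stand. Leave it.
- mug: Mug, 76 mm across and 90 mm tall, on the far part of the table. Leave it.
- wrench: Wrench, 180 mm long, lying on the far part of the table. Leave it.

How it is judged:
On the way, in this order (a step that is already met when the one before it is completed fails the run):
1. the five-toothed comb is pressed home in the terminal row, bar flush, every tooth in its slot (z of comb in the frame of row between -0.004 and 0.003 m and x of comb in the frame of row between -0.005 and 0.005 m and y of comb in the frame of row between -0.016 and 0.016 m and angle between the y axis of comb and the y axis of plate, either way round below 0.06 rad and angle between comb's own z axis and vertical below 0.06 rad), for 0.2 s.
2. the dial's pointer stands on the long mark (value of joint dial between 1.88 and 2.12 rad), for 0.2 s.
At the end, for the whole second after the job is handed in: The five-toothed comb is released in the row: bar within 3 mm of the row's top, 5 mm across and 16 mm along of the nominal row point, upright and parallel within 0.06 rad. The dial reads 2.0 within 0.12. Both at rest; the other things within 40 mm of where they were (all of step 1 and all of step 2 and linear speed of comb below 0.02 m/s and velocity of joint dial between -0.05 and 0.05 rad/s); the robot touches nothing.
It fails at once if the four-toothed comb is displaced by more than 40 mm (distance of spare from where it was at the start of the episode above 0.04 m).
It fails at once if another thing on the table is displaced by more than 40 mm (distance of any of screwdriver, tape, jar, mug, wrench from where it was at the start of the episode above 0.04 m).
It also fails if it takes over 72 s, if anything falls off the work surface, if the arm or the gripper's body presses on something with over 40 N, if the wrist force passes 120 N, or if a joint passes its speed limit or range.

## Working session

There is one attempt and no reset: what is moved stays moved. The work goes in short steps, Python scripts to look and compute and a tool call to move; the robot and the scene stay as the last step left them, time stands still between calls to the robot, and variables do not carry over. Pictures are saved under pics/ and viewed, and the job is handed in when it is done.

Besides the shell and the picture viewer there is one more tool, called as a command line: name --argument value ..., lists and objects as JSON in quotes. move_arm: Moves the arm, as the interface text tells. Its arguments: {"type":"object","properties":{"moves":{"type":"array","items":{"type":"object","properties":{"jaw":{"type":"number"},"tx":{"type":"number"},"ty":{"type":"number"},"tz":{"type":"number"},"rx":{"type":"number"},"ry":{"type":"number"},"rz":{"type":"number"}}}},"grip_force":{"type":"number"}},"required":["moves"]}

```bash
ls; mkdir -p pics
python3 - <<'E'
from plant import monitor, camera, camera_params, ctrl
import cv2, numpy as np
o=monitor.observe(); print({k:np.round(v,3).tolist() for k,v in o.items()})
print(ctrl.tcp_to_grasp)
for n in("side","top"):
    im=camera(n); cv2.imwrite(f"pics/{n}0.png",im[:,:,::-1]); p=camera_params(n)
    print(n,{k:np.round(v,4).tolist() for k,v in p.items()})
E
```

```text
pics
{'time_s': 0.0, 'joint_pos': [-1.329, 0.494, 1.346, -0.0, 1.303, -0.095], 'qvel': [-0.001, 0.001, 0.001, 0.002, -0.0, -0.001], 'joint_efforts': [0.004, -87.882, -38.185, 0.071, 0.053, -0.0], 'ee_pos': [0.207, -0.589, 0.191], 'ee_rot': [-3.096, -0.528, 0.0], 'contact_force': [0.093, -0.254, -0.297], 'torque': [0.029, 0.024, 0.037], 'opening': 1.004}
-0.0188
side {'camera_matrix': [[399.0482, 0.0, 322.946], [0.0, 399.0482, 200.5003], [0.0, 0.0, 1.0]], 'dist_coeffs': [-0.0753, 0.0, 0.0, 0.0, 0.0], 'extrinsics': [[0.9112, -0.2635, 0.3167, 0.3593], [-0.4118, -0.6043, 0.6821, -0.5773], [0.0117, -0.7519, -0.6592, 0.6307], [0.0, 0.0, 0.0, 1.0]]}
top {'camera_matrix': [[473.4325, 0.0, 319.4996], [0.0, 473.4325, 202.4457], [0.0, 0.0, 1.0]], 'dist_coeffs': [-0.0597, 0.0, 0.0, 0.0, 0.0], 'extrinsics': [[-0.0213, -0.9918, 0.1262, 0.4905], [-0.9996, 0.0237, 0.0176, 0.0132], [-0.0205, -0.1258, -0.9918, 1.0599], [0.0, 0.0, 0.0, 1.0]]}
```

View pics/top0.png

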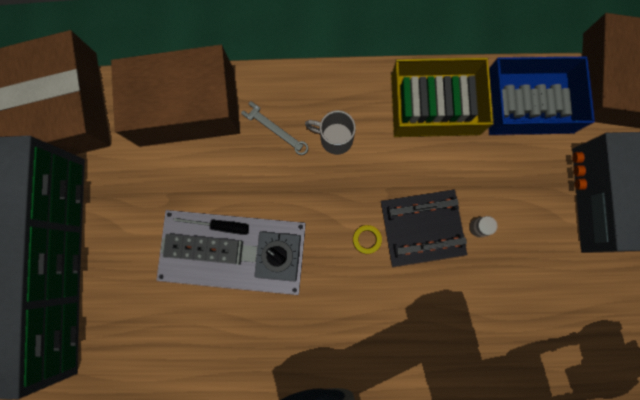

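View pics/side0.png

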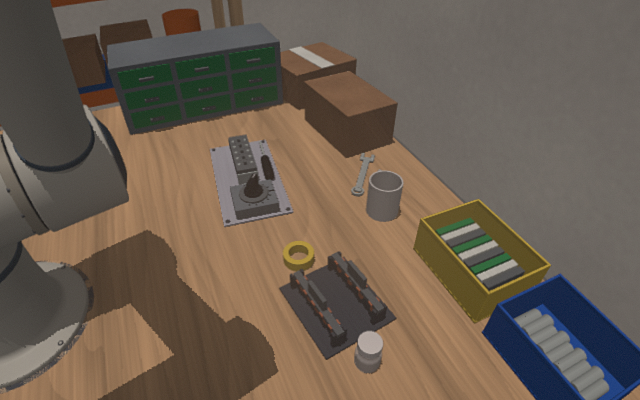

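The top view shows the plate with its row (200,248) and dial (278,256) on the left. The stand with both combs is at (424,228), with the tape to its left and the jar to its right. Next I'll run the detectors and make zoomed crops.

```bash
cat > h.py <<'E'
import numpy as np, cv2
from plant import monitor, camera, camera_params, ctrl, outline_of, tip_of
def ray(n,uv):
    p=camera_params(n);K=np.array(p["camera_matrix"]);D=np.array(p["dist_coeffs"]);E=np.array(p["extrinsics"])
    q=cv2.undistortPoints(np.array(uv,float).reshape(-1,1,2),K,D).reshape(-1,2)
    d=np.c_[q,np.ones(len(q))]@E[:3,:3].T
    return E[:3,3],d
def atz(n,uv,z):
    c,d=ray(n,uv); return c+d*((z-c[2])/d[:,2])[:,None]
def proj(n,P):
    p=camera_params(n);K=np.array(p["camera_matrix"]);D=np.array(p["dist_coeffs"]);E=np.linalg.inv(np.array(p["extrinsics"]))
    r,_=cv2.Rodrigues(E[:3,:3]); return cv2.projectPoints(np.array(P,float).reshape(-1,1,3),r,E[:3,3],K,D)[0].reshape(-1,2)
def tri(u1,u2):
    c1,d1=ray("top",u1);c2,d2=ray("side",u2);d1=d1[0];d2=d2[0]
    s=np.linalg.lstsq(np.c_[d1,-d2],c2-c1,rcond=None)[0]
    a=c1+s[0]*d1;b=c2+s[1]*d2; return (a+b)/2,np.linalg.norm(a-b)
E
python3 - <<'E'
from h import *
zs=dict(comb=.036,comb_tab=.065,spare=.036,stand=0,plate=0,row=.046,dial_grip=.073)
for n in("top","side"):
    for t in zs:
        try:
            for r in tip_of(t,n)[:3]:
                print(n,t,round(r["confidence"],2),np.round(r["uv"],1),np.round(atz(n,[r["uv"]],zs[t])[0],4))
        except Exception as e: print(n,t,e)
a=cv2.imread("pics/top0.png");b=cv2.imread("pics/side0.png")
cv2.imwrite("pics/c1.png",cv2.resize(a[185:270,375:475],None,fx=7,fy=7,interpolation=cv2.INTER_CUBIC))
cv2.imwrite("pics/c2.png",cv2.resize(b[240:360,270:400],None,fx=5,fy=5,interpolation=cv2.INTER_CUBIC))
cv2.imwrite("pics/c3.png",cv2.resize(a[205:300,150:310],None,fx=5,fy=5,interpolation=cv2.INTER_CUBIC))
cv2.imwrite("pics/c4.png",cv2.resize(b[130:225,205:295],None,fx=6,fy=6,interpolation=cv2.INTER_CUBIC))
print(monitor.observe()["time_s"])
E
```

```text
top comb 0.88 [432.  244.4] [ 0.524 -0.209  0.036]
top comb_tab 0.84 [436.2 243.7] [ 0.5243 -0.2116  0.065 ]
top spare 0.63 [423.6 208. ] [ 0.6033 -0.1946  0.036 ]
top stand 0.34 [423.6 208.4] [ 0.6063 -0.2019  0.    ]
top stand 0.24 [204.5 249.4] [0.5252 0.293  0.    ]
top plate 0.75 [232.  250.4] [0.5217 0.2306 0.    ]
top plate 0.16 [480.7 225.2] [ 0.5653 -0.3285  0.    ]
top row 0.61 [201.3 248.6] [0.5255 0.2878 0.046 ]
top row 0.59 [431.2 241.7] [ 0.5294 -0.2054  0.046 ]
top row 0.21 [366.9 237.9] [ 0.5408 -0.0684  0.046 ]
top dial_grip 0.7 [277.2 256.7] [0.5046 0.121  0.073 ]
side comb 0.98 [317.4 303.9] [ 0.5229 -0.2085  0.036 ]
side comb_tab 0.68 [316.1 294.4] [ 0.5206 -0.2081  0.065 ]
side spare 0.78 [356.4 278.2] [ 0.6118 -0.1863  0.036 ]
side stand 0.56 [335.4 303.9] [ 0.5634 -0.1997  0.    ]
side plate 0.95 [247.  178.4] [0.5195 0.2311 0.    ]
side plate 0.27 [356.8 278.4] [ 0.6276 -0.1634  0.    ]
side row 0.71 [242.1 152. ] [0.527  0.2843 0.046 ]
side dial_grip 0.52 [252.8 177.9] [0.5135 0.134  0.073 ]
0.8
```

View pics/c1.png

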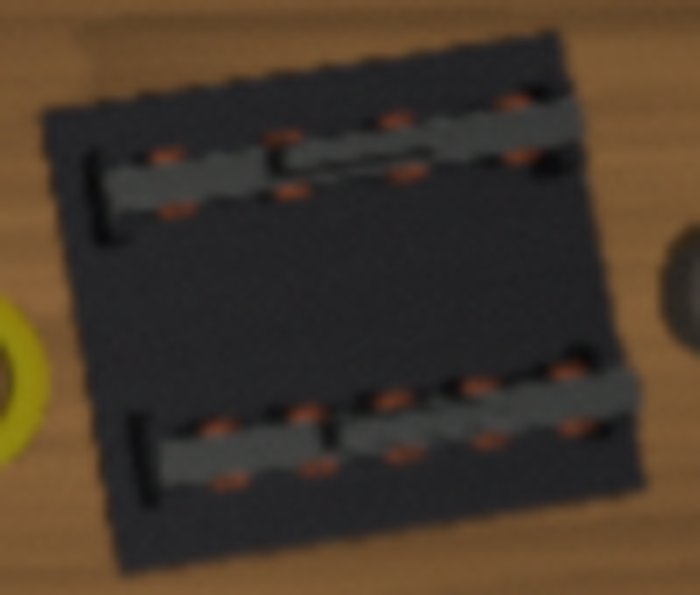

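View pics/c2.png

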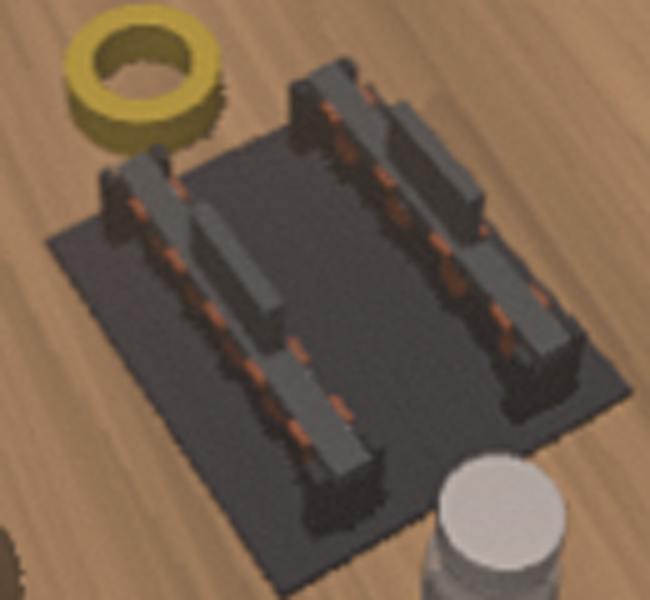

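View pics/c3.png

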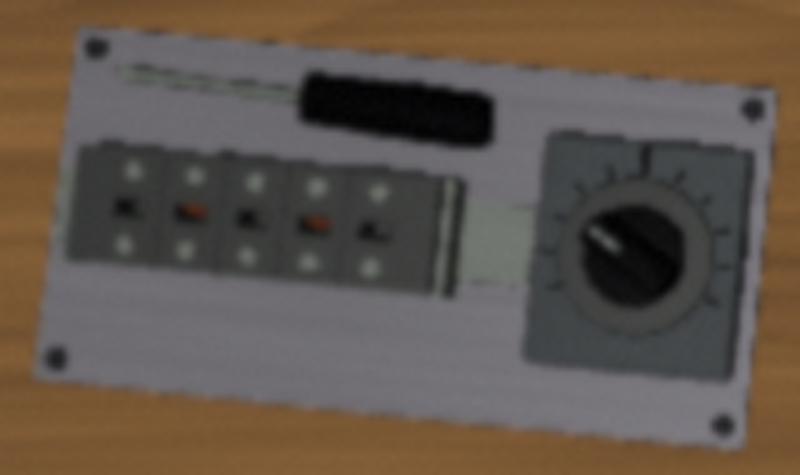

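View pics/c4.png

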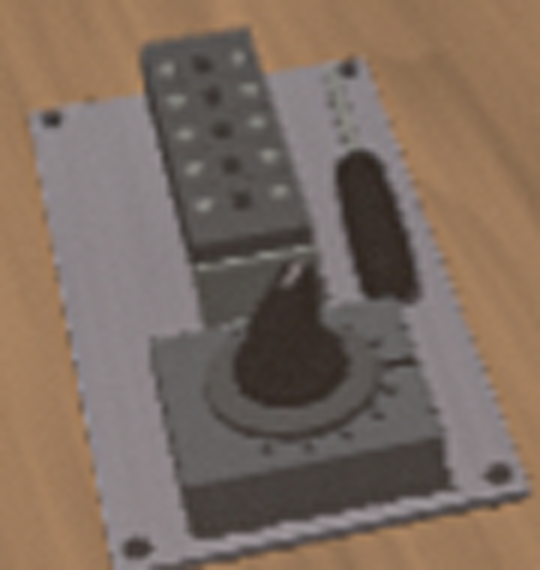

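The near comb (lower one in the top view) shows five copper pairs and the far one shows four. The row's five slots and screw pairs are clear, and the white dial line points up and left. Now I'll fit the poses.

Run:
```python
from h import *
def px(c,f,o): return (np.array(c,float)+.5)/f-.5+np.array(o)
A=px([(217,428),(305,412),(392,400),(478,385),(567,372)],7,(375,185));B=px([(230,482),(318,467),(405,453),(490,440),(577,428)],7,(375,185))
M=atz("top",(A+B)/2,.042);print(np.round(M,4)); d=M[0]-M[-1];print("comb mid",M.mean(0),"yaw(y axis)",np.arctan2(d[1],d[0]),"len",np.linalg.norm(d))
S1=px([(133,171),(194,177),(255,183),(317,188),(379,193)],5,(150,205));S2=px([(124,245),(185,251),(247,257),(309,262),(371,268)],5,(150,205))
R=atz("top",(S1+S2)/2,.046);print(np.round(R,4));d=R[0]-R[-1];print("row mid",R.mean(0),"yaw",np.arctan2(d[1],d[0]),"len",np.linalg.norm(d))
# side view slots
S=px([(202,64),(212,96),(221,130),(231,165),(242,201)],6,(205,130))
R=atz("side",S,.045);d=R[0]-R[-1];print("row side",np.round(R,4),R.mean(0),np.arctan2(d[1],d[0]),np.linalg.norm(d))
C=px([(80,28),(775,90),(745,447),(35,378)],5,(150,205));P=atz("top",C,.006);print("plate",np.round(P,4),P.mean(0),[np.linalg.norm(P[i]-P[i-1]) for i in range(4)])
e=(P[0]+P[3]-P[1]-P[2]);print("plate yaw",np.arctan2(e[1],e[0]))
C=px([(97,47),(752,108),(722,426),(56,358)],5,(150,205));P=atz("top",C,.006);print("screws",P.mean(0));e=(P[0]+P[3]-P[1]-P[2]);print("plate yaw",np.arctan2(e[1],e[0]))
D=atz("top",px([(637,256)],5,(150,205)),.06);print("dial",D)
L=atz("top",px([(585,224),(618,248)],5,(150,205)),.08);print("ptr",L,np.arctan2(*(L[0]-L[1])[[1,0]]))
```

```text
[[ 0.5141 -0.1526  0.042 ]
 [ 0.5182 -0.1797  0.042 ]
 [ 0.5215 -0.2065  0.042 ]
 [ 0.5251 -0.2329  0.042 ]
 [ 0.5282 -0.2602  0.042 ]]
comb mid [ 0.52140811 -0.20636996  0.042     ] yaw(y axis) 1.7014684683963546 len 0.10852511511824818
[[0.5317 0.3448 0.046 ]
 [0.5286 0.318  0.046 ]
 [0.5256 0.2911 0.046 ]
 [0.5229 0.2641 0.046 ]
 [0.52   0.2372 0.046 ]]
row mid [0.525773   0.29101516 0.046     ] yaw 1.4625288183715826 len 0.10826745404342814
row side [[0.5329 0.3443 0.045 ]
 [0.5301 0.3172 0.045 ]
 [0.5266 0.2898 0.045 ]
 [0.5234 0.2625 0.045 ]
 [0.5206 0.2354 0.045 ]] [0.52672678 0.28986223 0.045     ] 1.4583665173739762 0.10957065740223104
plate [[0.6153 0.3815 0.006 ]
 [0.5801 0.0662 0.006 ]
 [0.423  0.0822 0.006 ]
 [0.4583 0.3994 0.006 ]] [0.51916184 0.23233293 0.006     ] [np.float64(0.15794861745948577), np.float64(0.3173250282525839), np.float64(0.1579048370922625), np.float64(0.31924891582474996)]
plate yaw 1.4597754534206646
screws [0.51950481 0.23306491 0.006     ]
plate yaw 1.4554567496349795
dial [[0.50669488 0.12286171 0.06      ]]
ptr [[0.5199812  0.14209519 0.08      ]
 [0.50981977 0.12850055 0.08      ]] 0.9289235627481581
```

```bash
cat >> h.py <<'E'
from scipy.spatial.transform import Rotation as Ro
def st():
    o=monitor.observe();R=Ro.from_rotvec(o["ee_rot"]).as_matrix()
    return o,R
def to(x,y,z,psi=None):
    o,R=st();d=R.T@(np.array([x,y,z])-o["ee_pos"]);ps=np.arctan2(R[1,0],R[0,0])
    print("t",round(o["time_s"],2),"pos",np.round(o["ee_pos"],4),"psi",round(ps,4),"tilt",np.round(R[:,2],3),"F",np.round(o["contact_force"],1),"op",round(float(o["opening"]),3))
    print("tool shift mm",np.round(d*1000,1),"rz",None if psi is None else round(-(psi-ps),4))
E
python3 -c "
from h import *
to(.5214,-.2064,.12,1.7015)"
```

```text
t 0.8 pos [ 0.2071 -0.5897  0.1913] psi 0.3378 tilt [-0. -0. -1.] F [-0.3  0.2  1.3] op 1.001
tool shift mm [ 423.5 -257.5   71.3] rz -1.3637
```

move_arm --moves '[{"jaw": 0, "rz": -0.136}, {"jaw": 0, "rz": -0.136}, {"jaw": 0, "rz": -0.136}, {"jaw": 0, "rz": -0.136}, {"jaw": 0, "rz": -0.136}, {"jaw": 0, "rz": -0.136}, {"jaw": 0, "rz": -0.136}, {"jaw": 0, "rz": -0.136}, {"jaw": 0, "rz": -0.136}, {"jaw": 0, "rz": -0.136}]'

```text
invalid input at $.moves[0]: expected keys jaw, tx, ty, tz, rx, ry, rz
```

```bash
python3 -c "
from h import *
to(.5214,-.2064,.13,1.7015)"
```

```text
t 0.8 pos [ 0.2071 -0.5897  0.1913] psi 0.3378 tilt [-0. -0. -1.] F [-0.3  0.2  1.3] op 1.001
tool shift mm [ 423.5 -257.5   61.3] rz -1.3637
```

move_arm --moves '[{"jaw": 0, "tx": 0, "ty": 0, "tz": 0, "rx": 0, "ry": 0, "rz": -0.1364}, {"jaw": 0, "tx": 0, "ty": 0, "tz": 0, "rx": 0, "ry": 0, "rz": -0.1364}, {"jaw": 0, "tx": 0, "ty": 0, "tz": 0, "rx": 0, "ry": 0, "rz": -0.1364}, {"jaw": 0, "tx": 0, "ty": 0, "tz": 0, "rx": 0, "ry": 0, "rz": -0.1364}, {"jaw": 0, "tx": 0, "ty": 0, "tz": 0, "rx": 0, "ry": 0, "rz": -0.1364}, {"jaw": 0, "tx": 0, "ty": 0, "tz": 0, "rx": 0, "ry": 0, "rz": -0.1364}, {"jaw": 0, "tx": 0, "ty": 0, "tz": 0, "rx": 0, "ry": 0, "rz": -0.1364}, {"jaw": 0, "tx": 0, "ty": 0, "tz": 0, "rx": 0, "ry": 0, "rz": -0.1364}, {"jaw": 0, "tx": 0, "ty": 0, "tz": 0, "rx": 0, "ry": 0, "rz": -0.1364}, {"jaw": 0, "tx": 0, "ty": 0, "tz": 0, "rx": 0, "ry": 0, "rz": -0.1364}]'

```text
time_s: 1.8
ee_pos: [0.2071, -0.5897, 0.1913]
ee_rot: [-2.065, -2.368, -0.0]
contact_force: [-1.0, 0.3, -0.0]
opening: 0.5
```

```bash
python3 -c "
from h import *
to(.5214,-.2064,.13,1.7015)"
```

```text
t 1.8 pos [ 0.2071 -0.5897  0.1913] psi 1.7074 tilt [ 0.  0. -1.] F [-1.   0.3 -0. ] op 0.5
tool shift mm [336.9 363.5  61.3] rz 0.0059
```

move_arm --moves '[{"jaw": 0, "tx": 0.028, "ty": 0.03, "tz": 0, "rx": 0, "ry": 0, "rz": 0}, {"jaw": 0, "tx": 0.028, "ty": 0.03, "tz": 0, "rx": 0, "ry": 0, "rz": 0}, {"jaw": 0, "tx": 0.028, "ty": 0.03, "tz": 0, "rx": 0, "ry": 0, "rz": 0}, {"jaw": 0, "tx": 0.028, "ty": 0.03, "tz": 0, "rx": 0, "ry": 0, "rz": 0}, {"jaw": 0, "tx": 0.028, "ty": 0.03, "tz": 0, "rx": 0, "ry": 0, "rz": 0}, {"jaw": 0, "tx": 0.028, "ty": 0.03, "tz": 0, "rx": 0, "ry": 0, "rz": 0}, {"jaw": 0, "tx": 0.028, "ty": 0.03, "tz": 0, "rx": 0, "ry": 0, "rz": 0}, {"jaw": 0, "tx": 0.028, "ty": 0.03, "tz": 0, "rx": 0, "ry": 0, "rz": 0}, {"jaw": 0, "tx": 0.028, "ty": 0.03, "tz": 0, "rx": 0, "ry": 0, "rz": 0}, {"jaw": 0, "tx": 0.028, "ty": 0.03, "tz": 0, "rx": 0, "ry": 0, "rz": 0}]'

```text
time_s: 2.8
ee_pos: [0.4689, -0.2715, 0.1915]
ee_rot: [2.071, 2.362, 0.0]
contact_force: [0.9, -0.2, -0.1]
opening: 0.501
```

```bash
python3 -c "
from h import *
to(.5214,-.2064,.13,1.7015)"
```

```text
t 2.8 pos [ 0.4689 -0.2715  0.1915] psi 1.7018 tilt [ 0. -0. -1.] F [ 0.9 -0.2 -0.1] op 0.501
tool shift mm [57.7 60.5 61.5] rz 0.0003
```

move_arm --moves '[{"jaw": 0, "tx": 0.019, "ty": 0.02, "tz": 0.01, "rx": 0, "ry": 0, "rz": 0}, {"jaw": 0, "tx": 0.019, "ty": 0.02, "tz": 0.02, "rx": 0, "ry": 0, "rz": 0}, {"jaw": 0, "tx": 0.018, "ty": 0.018, "tz": 0.03, "rx": 0, "ry": 0, "rz": 0}, {"jaw": 0, "tx": 0, "ty": 0, "tz": 0, "rx": 0, "ry": 0, "rz": 0}, {"jaw": 0, "tx": 0, "ty": 0, "tz": 0, "rx": 0, "ry": 0, "rz": 0}]'

```text
time_s: 3.3
ee_pos: [0.5181, -0.2095, 0.1311]
ee_rot: [-2.069, -2.363, 0.001]
contact_force: [0.8, -1.2, -0.2]
opening: 0.499
```

```bash
python3 -c "
from h import *
to(.5214,-.2064,.05,1.7015)
b=camera('side');a=camera('top')
cv2.imwrite('pics/s1.png',cv2.resize(b[200:370,230:430,::-1],None,fx=4,fy=3.5,interpolation=cv2.INTER_CUBIC))
cv2.imwrite('pics/t1.png',cv2.resize(a[170:280,360:500,::-1],None,fx=5,fy=5,interpolation=cv2.INTER_CUBIC))
"
```

```text
t 3.3 pos [ 0.5181 -0.2095  0.1311] psi 1.703 tilt [-0.001  0.    -1.   ] F [ 0.8 -1.2 -0.2] op 0.499
tool shift mm [ 2.6  3.8 81.1] rz 0.0015
```

View pics/s1.png

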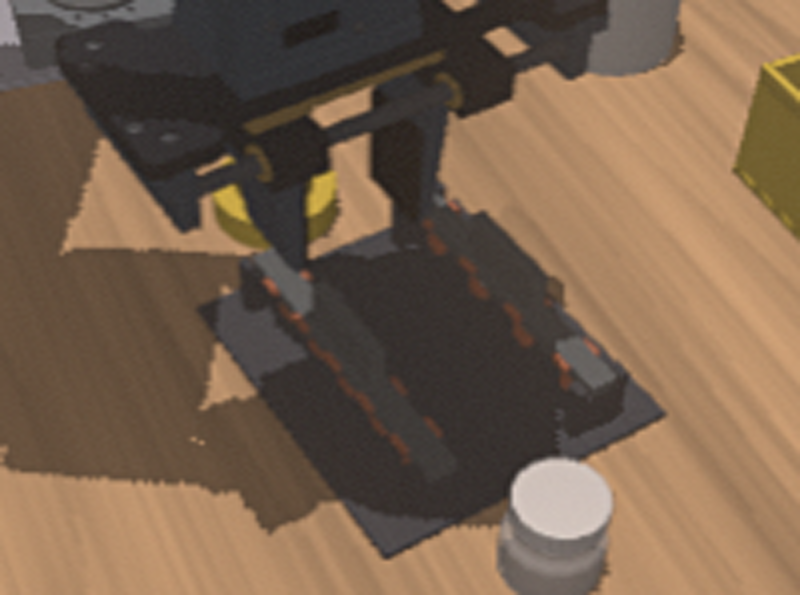

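The open gripper is above the near comb, with fingers straddling its line and clear of the tape. Descending.

move_arm --moves '[{"jaw": 0, "tx": 0.0026, "ty": 0.0038, "tz": 0.02, "rx": 0, "ry": 0, "rz": 0}, {"jaw": 0, "tx": 0, "ty": 0, "tz": 0.02, "rx": 0, "ry": 0, "rz": 0}, {"jaw": 0, "tx": 0, "ty": 0, "tz": 0.02, "rx": 0, "ry": 0, "rz": 0}, {"jaw": 0, "tx": 0, "ty": 0, "tz": 0.01, "rx": 0, "ry": 0, "rz": 0}, {"jaw": 0, "tx": 0, "ty": 0, "tz": 0.01, "rx": 0, "ry": 0, "rz": 0}, {"jaw": 0, "tx": 0, "ty": 0, "tz": 0, "rx": 0, "ry": 0, "rz": 0}, {"jaw": 0, "tx": 0, "ty": 0, "tz": 0, "rx": 0, "ry": 0, "rz": 0}]'

```text
time_s: 4.1
ee_pos: [0.5219, -0.2071, 0.0519]
ee_rot: [2.071, 2.361, 0.0]
contact_force: [-0.2, 0.3, -0.3]
opening: 0.502
```

```bash
python3 -c "
from h import *
to(.5214,-.2064,.05,1.7015)
b=camera('side')
cv2.imwrite('pics/s2.png',cv2.resize(b[200:370,230:430,::-1],None,fx=4,fy=3.5,interpolation=cv2.INTER_CUBIC))
"
```

```text
t 4.1 pos [ 0.5219 -0.2071  0.0519] psi 1.7016 tilt [ 0.001 -0.    -1.   ] F [-0.2  0.3 -0.3] op 0.502
tool shift mm [ 0.7 -0.4  1.9] rz 0.0001
```

View pics/s2.png

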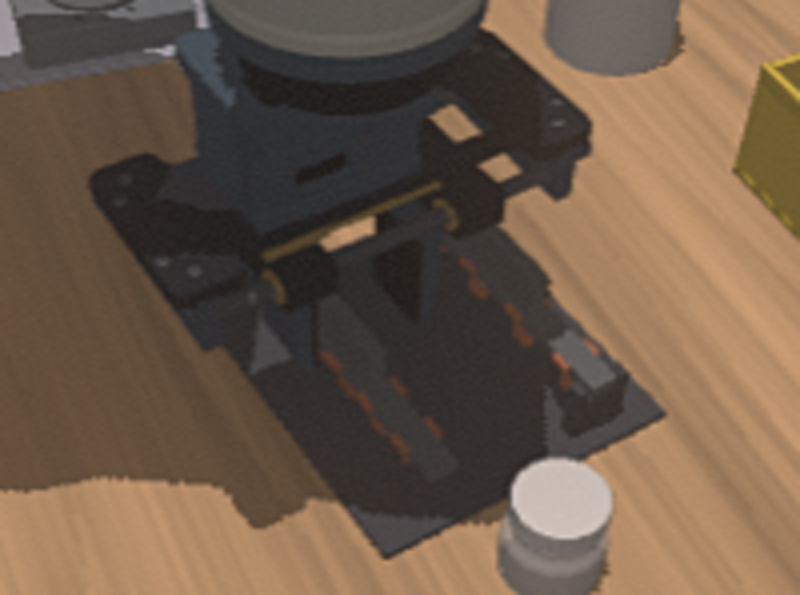

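The fingers straddle the tab, so I'll close.

move_arm --grip_force 50 --moves '[{"jaw": 0.4, "tx": 0, "ty": 0, "tz": 0.001, "rx": 0, "ry": 0, "rz": 0}, {"jaw": 0.7, "tx": 0, "ty": 0, "tz": 0, "rx": 0, "ry": 0, "rz": 0}, {"jaw": 1, "tx": 0, "ty": 0, "tz": 0, "rx": 0, "ry": 0, "rz": 0}, {"jaw": 1, "tx": 0, "ty": 0, "tz": 0, "rx": 0, "ry": 0, "rz": 0}, {"jaw": 1, "tx": 0, "ty": 0, "tz": 0, "rx": 0, "ry": 0, "rz": 0}, {"jaw": 1, "tx": 0, "ty": 0, "tz": 0, "rx": 0, "ry": 0, "rz": 0}]'

```text
time_s: 4.75
ee_pos: [0.5217, -0.2067, 0.0504]
ee_rot: [2.071, 2.362, 0.0]
contact_force: [0.0, -0.3, 1.3]
opening: 0.065
```

```bash
python3 -c "
from h import *
to(.5214,-.2064,.05,1.7015)"
```

```text
t 4.75 pos [ 0.5217 -0.2067  0.0504] psi 1.7018 tilt [ 0. -0. -1.] F [ 0.  -0.3  1.3] op 0.065
tool shift mm [ 0.4 -0.3  0.4] rz 0.0003
```

move_arm --moves '[{"jaw": 1, "tx": 0, "ty": 0, "tz": -0.01, "rx": 0, "ry": 0, "rz": 0}, {"jaw": 1, "tx": 0, "ty": 0, "tz": -0.01, "rx": 0, "ry": 0, "rz": 0}, {"jaw": 1, "tx": 0, "ty": 0, "tz": -0.015, "rx": 0, "ry": 0, "rz": 0}, {"jaw": 1, "tx": 0, "ty": 0, "tz": -0.02, "rx": 0, "ry": 0, "rz": 0}, {"jaw": 1, "tx": 0, "ty": 0, "tz": -0.02, "rx": 0, "ry": 0, "rz": 0}, {"jaw": 1, "tx": 0, "ty": 0, "tz": -0.015, "rx": 0, "ry": 0, "rz": 0}, {"jaw": 1, "tx": 0, "ty": 0, "tz": -0.01, "rx": 0, "ry": 0, "rz": 0}, {"jaw": 1, "tx": 0, "ty": 0, "tz": 0, "rx": 0, "ry": 0, "rz": 0}]'

```text
time_s: 5.55
ee_pos: [0.5223, -0.2071, 0.152]
ee_rot: [2.07, 2.36, 0.001]
contact_force: [0.2, 0.0, -2.2]
opening: 0.065
```

```bash
python3 -c "
from h import *
to(.526,.2905,.15,1.459)
b=camera('side')
cv2.imwrite('pics/s3.png',cv2.resize(b[180:370,230:430,::-1],None,fx=4,fy=3.1,interpolation=cv2.INTER_CUBIC))
"
```

```text
t 5.55 pos [ 0.5223 -0.2071  0.152 ] psi 1.7018 tilt [ 0.002 -0.001 -1.   ] F [ 0.2  0.  -2.2] op 0.065
tool shift mm [492.8  68.7   1.4] rz 0.2428
```

View pics/s3.png

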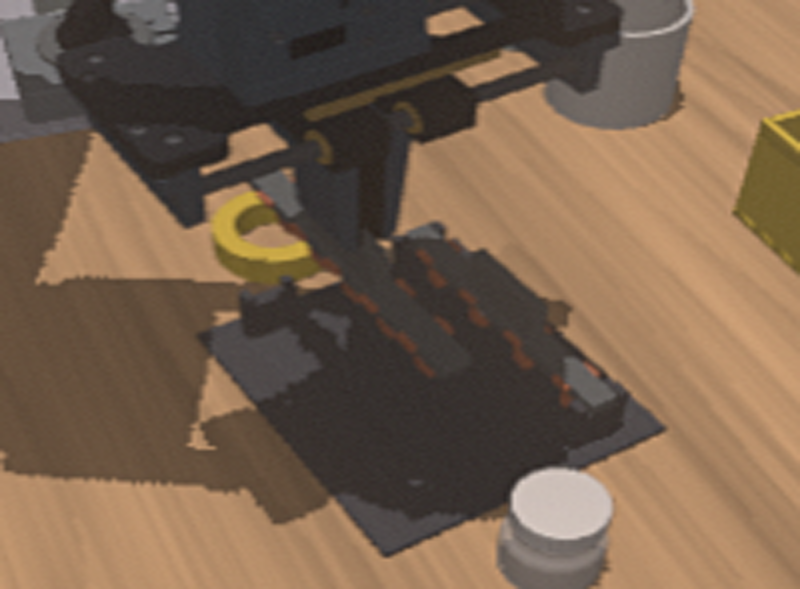

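The comb hangs free in the gripper, level, about 10 cm above the stand. The spare hasn't moved. I'll align the yaw and then traverse.

move_arm --moves '[{"jaw": 1, "tx": 0, "ty": 0, "tz": 0, "rx": 0, "ry": 0, "rz": 0.081}, {"jaw": 1, "tx": 0, "ty": 0, "tz": 0, "rx": 0, "ry": 0, "rz": 0.081}, {"jaw": 1, "tx": 0, "ty": 0, "tz": 0, "rx": 0, "ry": 0, "rz": 0.081}, {"jaw": 1, "tx": 0, "ty": 0, "tz": 0, "rx": 0, "ry": 0, "rz": 0}]'

```text
time_s: 6.0
ee_pos: [0.5211, -0.2065, 0.1494]
ee_rot: [-2.343, -2.091, 0.001]
contact_force: [0.6, -0.0, -1.7]
opening: 0.061
```

```bash
python3 -c "
from h import *
to(.526,.2905,.15,1.459)"
```

```text
t 6.0 pos [ 0.5211 -0.2065  0.1494] psi 1.4573 tilt [-0.001  0.001 -1.   ] F [ 0.6 -0.  -1.7] op 0.061
tool shift mm [ 4.943e+02 -5.140e+01 -2.000e-01] rz -0.0017
```

move_arm --moves '[{"jaw": 1, "tx": 0.02, "ty": -0.002, "tz": 0, "rx": 0, "ry": 0, "rz": 0}, {"jaw": 1, "tx": 0.035, "ty": -0.0036, "tz": 0, "rx": 0, "ry": 0, "rz": 0}, {"jaw": 1, "tx": 0.035, "ty": -0.0036, "tz": 0, "rx": 0, "ry": 0, "rz": 0}, {"jaw": 1, "tx": 0.035, "ty": -0.0036, "tz": 0, "rx": 0, "ry": 0, "rz": 0}, {"jaw": 1, "tx": 0.035, "ty": -0.0036, "tz": 0, "rx": 0, "ry": 0, "rz": 0}, {"jaw": 1, "tx": 0.035, "ty": -0.0036, "tz": 0, "rx": 0, "ry": 0, "rz": 0}, {"jaw": 1, "tx": 0.035, "ty": -0.0036, "tz": 0, "rx": 0, "ry": 0, "rz": 0}, {"jaw": 1, "tx": 0.035, "ty": -0.0036, "tz": 0, "rx": 0, "ry": 0, "rz": 0}, {"jaw": 1, "tx": 0.035, "ty": -0.0036, "tz": 0, "rx": 0, "ry": 0, "rz": 0}, {"jaw": 1, "tx": 0.035, "ty": -0.0036, "tz": 0, "rx": 0, "ry": 0, "rz": 0}]'

```text
time_s: 7.0
ee_pos: [0.5244, 0.1314, 0.1498]
ee_rot: [-2.339, -2.097, 0.001]
contact_force: [1.3, -0.2, -2.0]
opening: 0.063
```

move_arm --moves '[{"jaw": 1, "tx": 0.035, "ty": -0.0036, "tz": 0, "rx": 0, "ry": 0, "rz": 0}, {"jaw": 1, "tx": 0.035, "ty": -0.0036, "tz": 0, "rx": 0, "ry": 0, "rz": 0}, {"jaw": 1, "tx": 0.035, "ty": -0.0036, "tz": 0, "rx": 0, "ry": 0, "rz": 0}, {"jaw": 1, "tx": 0.03, "ty": -0.0036, "tz": 0, "rx": 0, "ry": 0, "rz": 0}, {"jaw": 1, "tx": 0.024, "ty": -0.0026, "tz": 0, "rx": 0, "ry": 0, "rz": 0}, {"jaw": 1, "tx": 0, "ty": 0, "tz": 0, "rx": 0, "ry": 0, "rz": 0}, {"jaw": 1, "tx": 0, "ty": 0, "tz": 0, "rx": 0, "ry": 0, "rz": 0}]'

```text
time_s: 7.7
ee_pos: [0.5253, 0.29, 0.1496]
ee_rot: [-2.339, -2.097, 0.002]
contact_force: [-0.2, -0.6, -1.0]
opening: 0.062
```

```bash
python3 -c "
from h import *
to(.526,.2905,.15,1.459)
b=camera('side');a=camera('top')
cv2.imwrite('pics/s4.png',cv2.resize(b[70:230,190:350,::-1],None,fx=4.5,fy=3.7,interpolation=cv2.INTER_CUBIC))
cv2.imwrite('pics/t4.png',cv2.resize(a[190:310,130:310,::-1],None,fx=4.4,fy=4.4,interpolation=cv2.INTER_CUBIC))
"
```

```text
t 7.7 pos [0.5253 0.29   0.1496] psi 1.4617 tilt [-0.001 -0.001 -1.   ] F [-0.2 -0.6 -1. ] op 0.062
tool shift mm [ 0.6  0.7 -0.4] rz 0.0027
```

View pics/s4.png

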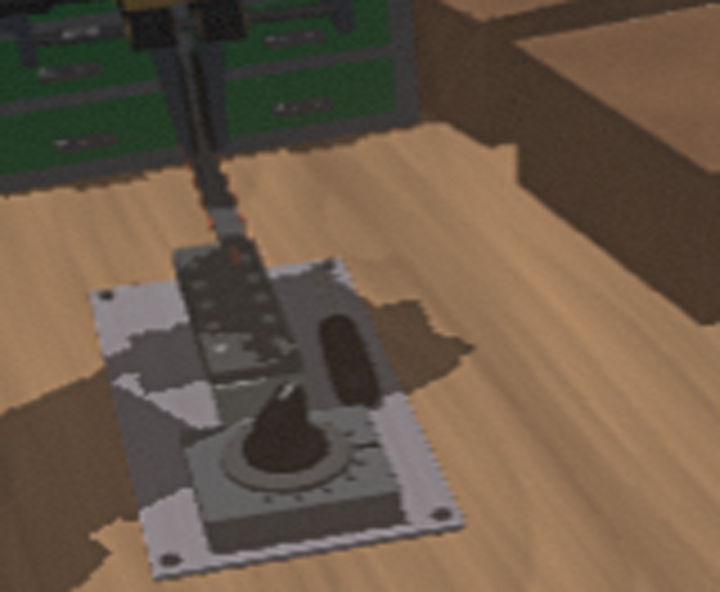

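View pics/t4.png

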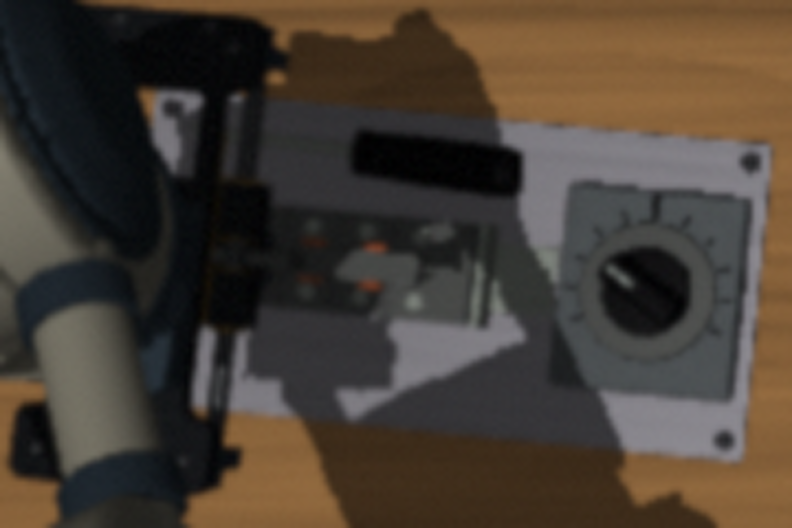

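Run:
```python
from h import *
def px(c,f,o): return (np.array(c,float)+.5)/f-.5+np.array(o)
o,R=st();tx=R[:,0]
for z in(.139,.141,.143):
    M=atz("top",px([(372.5,265),(313,262.5)],4.4,(130,190)),z);print(M)
print("exp",o["ee_pos"]-tx*.054,o["ee_pos"]-tx*.027)
for z in(.139,.141):
    # side: pair near end (210,222)/(243,218) second pair(201,192)/(228,185)
    c=np.array([[226.5,220]]);p=(c+.5)/[4.5,3.7]-.5+[190,70];print("side",atz("side",p,z))
    print(proj("side",[o["ee_pos"]-tx*.054+[0,0,z-.1496]]),p)
```

```text
[[0.51938632 0.23696211 0.139     ]
 [0.52100057 0.26369745 0.139     ]]
[[0.51932367 0.2364761  0.141     ]
 [0.52093441 0.26315338 0.141     ]]
[[0.51926102 0.2359901  0.143     ]
 [0.52086826 0.26260931 0.143     ]]
exp [0.51951174 0.23543817 0.149957  ] [0.52251256 0.26227089 0.14994035]
side [[0.52137305 0.24197934 0.139     ]]
[[239.89253916 130.46511964]] [[239.94444444 129.09459459]]
side [[0.52071368 0.23864666 0.141     ]]
[[239.78940981 129.72648664]] [[239.94444444 129.09459459]]
```

The held comb's copper pair agrees with its expected position to about 1 mm. I'll shift 0.6/0.7 mm and go down to just above the row.

move_arm --moves '[{"jaw": 1, "tx": 0.0006, "ty": 0.0007, "tz": 0.01, "rx": 0, "ry": 0, "rz": 0.0025}, {"jaw": 1, "tx": 0, "ty": 0, "tz": 0.015, "rx": 0, "ry": 0, "rz": 0}, {"jaw": 1, "tx": 0, "ty": 0, "tz": 0.015, "rx": 0, "ry": 0, "rz": 0}, {"jaw": 1, "tx": 0, "ty": 0, "tz": 0.012, "rx": 0, "ry": 0, "rz": 0}, {"jaw": 1, "tx": 0, "ty": 0, "tz": 0.008, "rx": 0, "ry": 0, "rz": 0}, {"jaw": 1, "tx": 0, "ty": 0, "tz": 0, "rx": 0, "ry": 0, "rz": 0}, {"jaw": 1, "tx": 0, "ty": 0, "tz": 0, "rx": 0, "ry": 0, "rz": 0}]'

```text
time_s: 8.5
ee_pos: [0.5267, 0.2904, 0.0905]
ee_rot: [2.345, 2.091, 0.0]
contact_force: [0.1, -0.3, -1.0]
opening: 0.065
```

```bash
python3 -c "
from h import *
to(.526,.2905,.09,1.459)
b=camera('side');a=camera('top')
cv2.imwrite('pics/s5.png',cv2.resize(b[110:220,200:300,::-1],None,fx=7,fy=5.4,interpolation=cv2.INTER_CUBIC))
cv2.imwrite('pics/t5.png',cv2.resize(a[215:290,150:270,::-1],None,fx=6,fy=6,interpolation=cv2.INTER_CUBIC))
"
```

```text
t 8.5 pos [0.5267 0.2904 0.0905] psi 1.4562 tilt [ 0.  0. -1.] F [ 0.1 -0.3 -1. ] op 0.065
tool shift mm [ 0.  -0.7  0.5] rz -0.0028
```

View pics/s5.png

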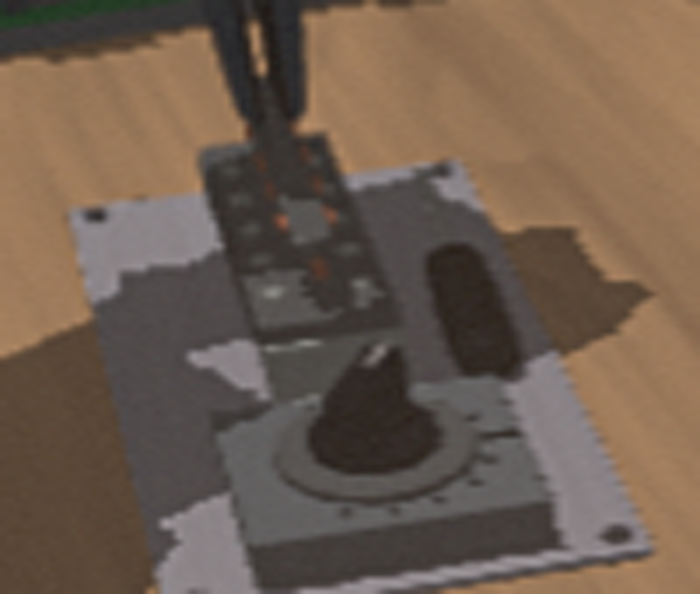

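View pics/t5.png

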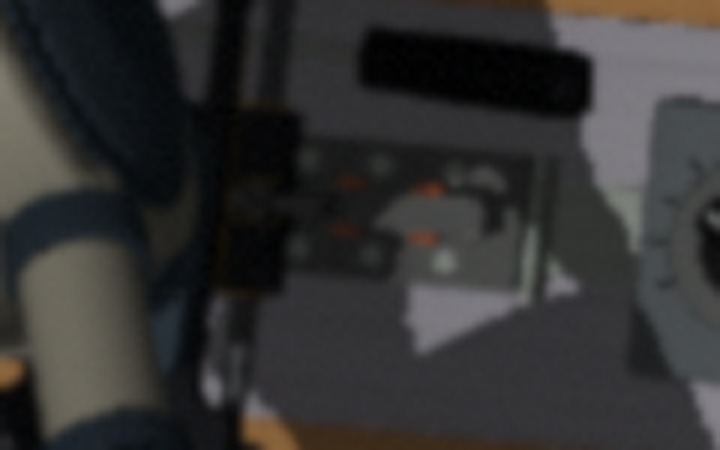

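The end tooth hangs over its slot in the side view, around (320,268). Lowering gently and watching the force.

move_arm --grip_force 60 --moves '[{"jaw": 1, "tx": 0, "ty": -0.0003, "tz": 0.003, "rx": 0, "ry": 0, "rz": 0}, {"jaw": 1, "tx": 0, "ty": 0, "tz": 0.002, "rx": 0, "ry": 0, "rz": 0}, {"jaw": 1, "tx": 0, "ty": 0, "tz": 0.002, "rx": 0, "ry": 0, "rz": 0}, {"jaw": 1, "tx": 0, "ty": 0, "tz": 0.002, "rx": 0, "ry": 0, "rz": 0}, {"jaw": 1, "tx": 0, "ty": 0, "tz": 0, "rx": 0, "ry": 0, "rz": 0}]'

```text
time_s: 9.1
ee_pos: [0.526, 0.2904, 0.081]
ee_rot: [-2.345, -2.091, 0.001]
contact_force: [-0.2, 0.3, -0.4]
opening: 0.01
```

```bash
python3 -c "
from h import *
to(.526,.2905,.0604,1.459)"
```

```text
t 9.1 pos [0.526  0.2904 0.081 ] psi 1.4563 tilt [-0. -0. -1.] F [-0.2  0.3 -0.4] op 0.01
tool shift mm [ 0.1 -0.  20.6] rz -0.0027
```

The opening dropped to 0.01, which is suspicious. I'll look before going further.

```bash
python3 -c "
from h import *
b=camera('side');a=camera('top')
cv2.imwrite('pics/s6.png',cv2.resize(b[80:220,190:310,::-1],None,fx=6,fy=4.2,interpolation=cv2.INTER_CUBIC))
cv2.imwrite('pics/t6.png',cv2.resize(a[215:290,150:270,::-1],None,fx=6,fy=6,interpolation=cv2.INTER_CUBIC))
print([monitor.observe()[k] for k in('opening','contact_force','torque')])
"
```

```text
[0.006386288835676793, array([0.83732303, 0.08920887, 0.3685584 ]), array([ 0.01158282, -0.0824756 , -0.06804705])]
```

View pics/s6.png

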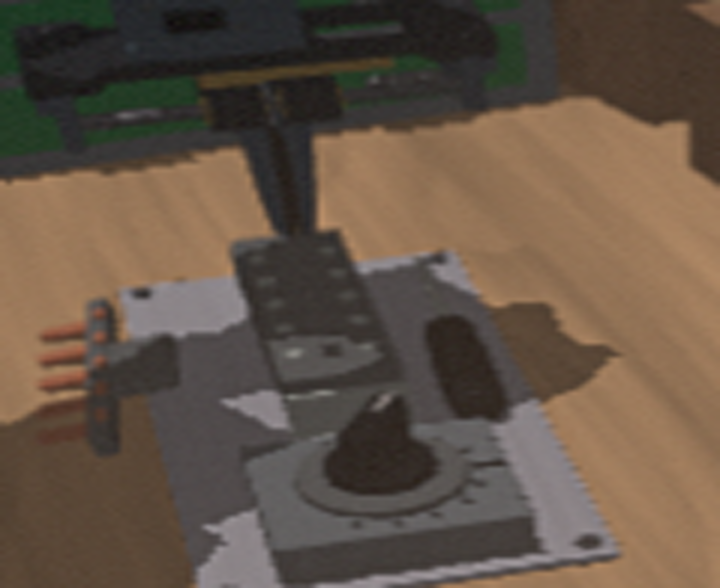

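View pics/t6.png

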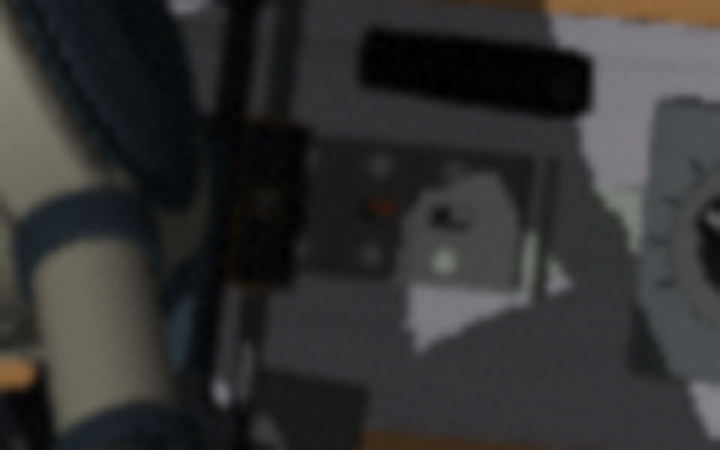

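The comb slipped out. In the side view it now lies on its side at the plate's robot-side edge, around (110,375), with its tab toward the row and its teeth toward -x. Nothing else moved. I'll retreat up and away to get a clear view.

move_arm --grip_force 30 --moves '[{"jaw": 1, "tx": 0, "ty": 0, "tz": -0.02, "rx": 0, "ry": 0, "rz": 0}, {"jaw": 1, "tx": 0, "ty": 0, "tz": -0.03, "rx": 0, "ry": 0, "rz": 0}, {"jaw": 0.5, "tx": 0, "ty": 0, "tz": -0.03, "rx": 0, "ry": 0, "rz": 0}, {"jaw": 0, "tx": -0.03, "ty": 0, "tz": -0.03, "rx": 0, "ry": 0, "rz": 0}, {"jaw": 0, "tx": -0.035, "ty": 0, "tz": 0, "rx": 0, "ry": 0, "rz": 0}, {"jaw": 0, "tx": -0.035, "ty": 0, "tz": 0, "rx": 0, "ry": 0, "rz": 0}, {"jaw": 0, "tx": -0.035, "ty": 0, "tz": 0, "rx": 0, "ry": 0, "rz": 0}, {"jaw": 0, "tx": -0.035, "ty": 0, "tz": 0, "rx": 0, "ry": 0, "rz": 0}, {"jaw": 0, "tx": -0.035, "ty": 0, "tz": 0, "rx": 0, "ry": 0, "rz": 0}]'

```text
time_s: 10.1
ee_pos: [0.5025, 0.0855, 0.1915]
ee_rot: [2.345, 2.091, 0.001]
contact_force: [0.9, 0.3, 0.4]
opening: 0.5
```

```bash
python3 -c "
from h import *
to(.526,.2905,.0604,1.459)
print(monitor.observe()['joint_pos'])
b=camera('side');a=camera('top')
cv2.imwrite('pics/s7.png',cv2.resize(b[80:220,170:310,::-1],None,fx=5.5,fy=4.2,interpolation=cv2.INTER_CUBIC))
cv2.imwrite('pics/t7.png',cv2.resize(a[205:325,140:300,::-1],None,fx=5,fy=5,interpolation=cv2.INTER_CUBIC))
"
```

```text
t 10.1 pos [0.5025 0.0855 0.1915] psi 1.4564 tilt [ 0.  0. -1.] F [0.9 0.3 0.4] op 0.5
tool shift mm [ 2.063e+02 -1.000e-01  1.312e+02] rz -0.0026
[ 5.13979338e-02  3.31780092e-01  1.62534355e+00 -4.46075224e-06
  1.18403600e+00  1.65771305e-01]
```

View pics/s7.png

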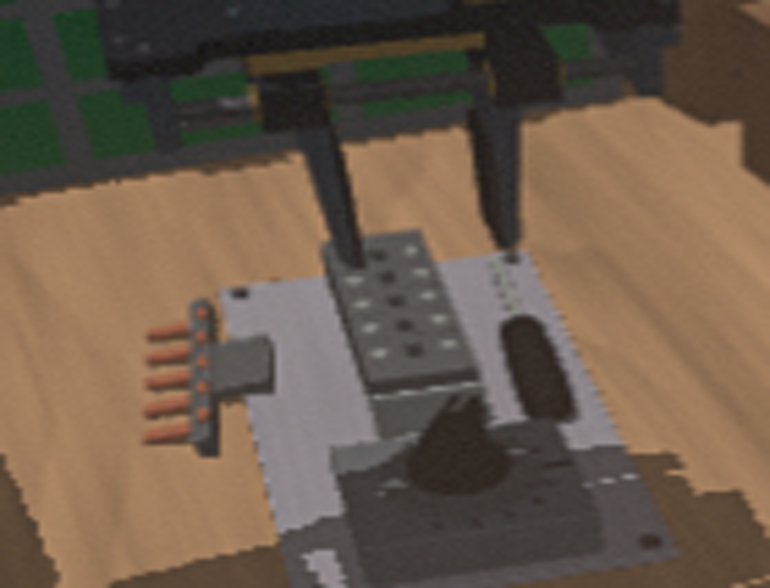

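View pics/t7.png

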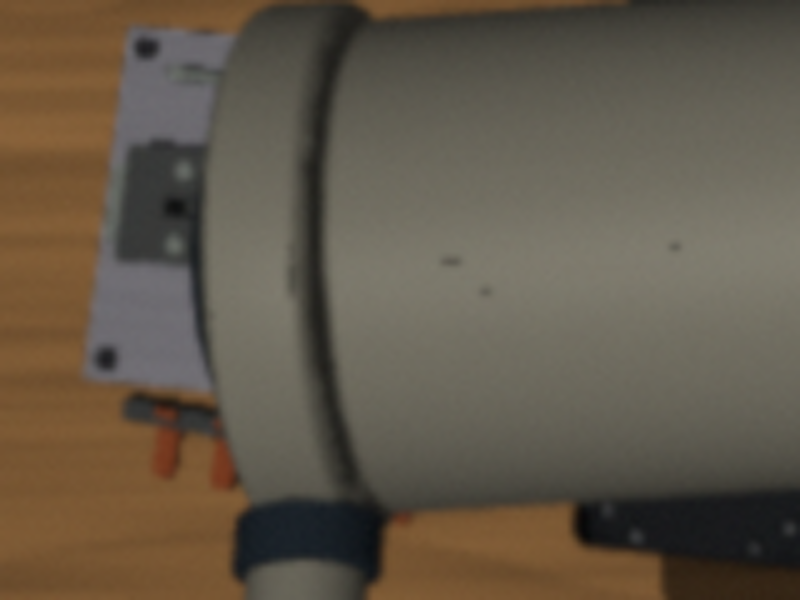

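The comb lies flat just off the plate edge, with the tab resting on the plate and the teeth on the table toward the robot. The arm still blocks the top view, so I'll move further away.

move_arm --moves '[{"jaw": -0.3, "tx": -0.035, "ty": 0, "tz": 0, "rx": 0, "ry": 0, "rz": 0}, {"jaw": -0.3, "tx": -0.035, "ty": 0, "tz": 0, "rx": 0, "ry": 0, "rz": 0}, {"jaw": -0.3, "tx": -0.035, "ty": 0, "tz": 0, "rx": 0, "ry": 0, "rz": 0}, {"jaw": -0.3, "tx": -0.035, "ty": 0, "tz": 0, "rx": 0, "ry": 0, "rz": 0}, {"jaw": -0.3, "tx": -0.035, "ty": 0, "tz": 0, "rx": 0, "ry": 0, "rz": 0}, {"jaw": -0.3, "tx": -0.02, "ty": 0, "tz": 0, "rx": 0, "ry": 0, "rz": 0}]'

```text
time_s: 10.8
ee_pos: [0.4805, -0.1087, 0.1915]
ee_rot: [2.345, 2.089, 0.0]
contact_force: [0.1, -0.2, 0.1]
opening: 0.647
```

```bash
python3 -c "
from h import *
a=camera('top');b=camera('side')
cv2.imwrite('pics/t8.png',cv2.resize(a[205:325,140:300,::-1],None,fx=5,fy=5,interpolation=cv2.INTER_CUBIC))
for t,z in(('comb',.007),('comb_tab',.009),('dial_grip',.073)):
  for n in('top','side'):
    for r in tip_of(t,n)[:2]: print(t,n,round(r['confidence'],2),np.round(r['uv'],1),np.round(atz(n,[r['uv']],z)[0],4))
"
```

```text
comb top 0.88 [197.3 290.2] [0.4351 0.3068 0.007 ]
comb side 0.48 [204.6 170.3] [0.4258 0.2996 0.007 ]
comb_tab top 0.87 [204.3 279.9] [0.4575 0.2907 0.009 ]
comb_tab side 0.44 [215.9 167.9] [0.455  0.2952 0.009 ]
dial_grip top 0.77 [276.2 256.7] [0.5047 0.1231 0.073 ]
dial_grip side 0.83 [249.6 178.6] [0.5061 0.1344 0.073 ]
```

View pics/t8.png

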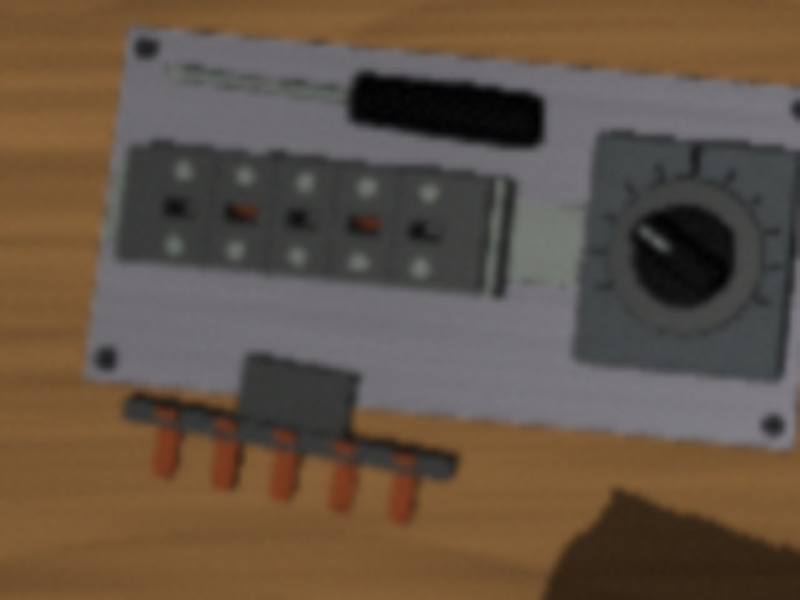

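The comb's tab end shows over the plate at crop (247,354)-(359,373), with the bar off the plate edge and the teeth toward the robot. My plan is to pinch the tab weakly by its two ends (jaw along comb y) near its outer edge. On lifting, the bar's weight should swing it teeth-down.

Run:
```python
from h import *
def px(c,f,o): return (np.array(c,float)+.5)/f-.5+np.array(o)
P=atz("top",px([(247,354),(359,373),(240,402),(352,430)],5,(140,205)),.014);print(np.round(P,4))
e=P[0]-P[1];print("len",np.linalg.norm(e),"y-axis ang",np.arctan2(e[1],e[0]))
B=atz("top",px([(165,413),(223,426),(284,437),(343,447),(403,460)],5,(140,205)),.012);e=B[0]-B[-1];print(np.round(B,4),np.linalg.norm(e),np.arctan2(e[1],e[0]))
T=atz("top",px([(163,474),(221,487),(281,497),(340,509),(401,521)],5,(140,205)),.003);print("tips",np.round(T,4))
yv=e/np.linalg.norm(e);zv=np.array([yv[1],-yv[0],0])
m=(P[0]+P[1])/2
for k in(0,4,8):print("tab end mid",m,"target grip at +mm beyond",k,m+zv*k/1000, "psi",np.arctan2(zv[1],zv[0]))
to(*(m+zv*.008)[:2],.05,np.arctan2(zv[1],zv[0]))
```

```text
[[0.468  0.3236 0.014 ]
 [0.4589 0.2735 0.014 ]
 [0.4471 0.3266 0.014 ]
 [0.4341 0.2766 0.014 ]]
len 0.05093254796875481 y-axis ang 1.3910362743584819
[[0.4427 0.3609 0.012 ]
 [0.4366 0.3347 0.012 ]
 [0.4314 0.3074 0.012 ]
 [0.4267 0.281  0.012 ]
 [0.4207 0.2544 0.012 ]] 0.10874122987721947 1.367106965032785
tips [[0.4154 0.3645 0.003 ]
 [0.4093 0.3382 0.003 ]
 [0.4046 0.3111 0.003 ]
 [0.399  0.2846 0.003 ]
 [0.3934 0.2573 0.003 ]]
tab end mid [0.46348263 0.29857214 0.014     ] target grip at +mm beyond 0 [0.46348263 0.29857214 0.014     ] psi -0.20368936176211172
tab end mid [0.46348263 0.29857214 0.014     ] target grip at +mm beyond 4 [0.46739994 0.29776301 0.014     ] psi -0.20368936176211172
tab end mid [0.46348263 0.29857214 0.014     ] target grip at +mm beyond 8 [0.47131725 0.29695387 0.014     ] psi -0.20368936176211172
t 11.2 pos [ 0.4806 -0.1059  0.1913] psi 1.4576 tilt [-0.  0. -1.] F [0.6 0.5 0.8] op 0.65
tool shift mm [399.2 -54.8 141.4] rz 1.6612
```

move_arm --grip_force 3 --moves '[{"jaw": -0.6, "tx": 0, "ty": 0, "tz": 0, "rx": 0, "ry": 0, "rz": -0.149}, {"jaw": -0.6, "tx": 0, "ty": 0, "tz": 0, "rx": 0, "ry": 0, "rz": -0.149}, {"jaw": -0.6, "tx": 0, "ty": 0, "tz": 0, "rx": 0, "ry": 0, "rz": -0.149}, {"jaw": -0.6, "tx": 0, "ty": 0, "tz": 0, "rx": 0, "ry": 0, "rz": -0.149}, {"jaw": -0.6, "tx": 0, "ty": 0, "tz": 0, "rx": 0, "ry": 0, "rz": -0.149}, {"jaw": -0.6, "tx": 0, "ty": 0, "tz": 0, "rx": 0, "ry": 0, "rz": -0.149}, {"jaw": -0.6, "tx": 0, "ty": 0, "tz": 0, "rx": 0, "ry": 0, "rz": -0.149}, {"jaw": -0.6, "tx": 0, "ty": 0, "tz": 0, "rx": 0, "ry": 0, "rz": -0.149}, {"jaw": -0.6, "tx": 0, "ty": 0, "tz": 0, "rx": 0, "ry": 0, "rz": -0.149}, {"jaw": -0.6, "tx": 0, "ty": 0, "tz": 0, "rx": 0, "ry": 0, "rz": -0.149}]'

```text
time_s: 12.2
ee_pos: [0.4806, -0.1061, 0.1913]
ee_rot: [-0.295, -3.128, -0.0]
contact_force: [0.0, 0.3, -0.5]
opening: 0.799
```

```bash
python3 -c "
from h import *
to(.4704,.2970,.10,2.952)"
```

```text
t 12.2 pos [ 0.4806 -0.1061  0.1913] psi 2.9535 tilt [-0.  0. -1.] F [ 0.   0.3 -0.5] op 0.799
tool shift mm [ 85.4 394.1  91.4] rz 0.0015
```

move_arm --moves '[{"jaw": -0.6, "tx": 0.008, "ty": 0.036, "tz": 0, "rx": 0, "ry": 0, "rz": 0}, {"jaw": -0.6, "tx": 0.008, "ty": 0.036, "tz": 0, "rx": 0, "ry": 0, "rz": 0}, {"jaw": -0.6, "tx": 0.008, "ty": 0.036, "tz": 0, "rx": 0, "ry": 0, "rz": 0}, {"jaw": -0.6, "tx": 0.008, "ty": 0.036, "tz": 0, "rx": 0, "ry": 0, "rz": 0}, {"jaw": -0.6, "tx": 0.008, "ty": 0.036, "tz": 0, "rx": 0, "ry": 0, "rz": 0}, {"jaw": -0.6, "tx": 0.008, "ty": 0.036, "tz": 0, "rx": 0, "ry": 0, "rz": 0}, {"jaw": -0.6, "tx": 0.008, "ty": 0.036, "tz": 0, "rx": 0, "ry": 0, "rz": 0}, {"jaw": -0.6, "tx": 0.008, "ty": 0.036, "tz": 0, "rx": 0, "ry": 0, "rz": 0}, {"jaw": -0.6, "tx": 0.008, "ty": 0.036, "tz": 0, "rx": 0, "ry": 0, "rz": 0}, {"jaw": -0.6, "tx": 0.008, "ty": 0.036, "tz": 0, "rx": 0, "ry": 0, "rz": 0}]'

```text
time_s: 13.2
ee_pos: [0.4712, 0.2641, 0.1914]
ee_rot: [0.305, 3.127, 0.0]
contact_force: [0.6, -0.6, -1.3]
opening: 0.8
```

move_arm --moves '[{"jaw": -0.6, "tx": 0.005, "ty": 0.026, "tz": 0.02, "rx": 0, "ry": 0, "rz": 0}, {"jaw": -0.6, "tx": 0, "ty": 0, "tz": 0.04, "rx": 0, "ry": 0, "rz": 0}, {"jaw": -0.6, "tx": 0, "ty": 0, "tz": 0.04, "rx": 0, "ry": 0, "rz": 0}, {"jaw": -0.6, "tx": 0, "ty": 0, "tz": 0.03, "rx": 0, "ry": 0, "rz": 0}, {"jaw": -0.6, "tx": 0, "ty": 0, "tz": 0, "rx": 0, "ry": 0, "rz": 0}, {"jaw": -0.6, "tx": 0, "ty": 0, "tz": 0, "rx": 0, "ry": 0, "rz": 0}]'

```text
time_s: 13.8
ee_pos: [0.4719, 0.2887, 0.0619]
ee_rot: [-0.305, -3.126, 0.0]
contact_force: [0.2, 0.5, 0.3]
opening: 0.801
```

```bash
python3 -c "
from h import *
to(.4704,.2970,.008,2.952)
b=camera('side')
cv2.imwrite('pics/s9.png',cv2.resize(b[80:220,170:310,::-1],None,fx=5.5,fy=4.2,interpolation=cv2.INTER_CUBIC))
"
```

```text
t 13.8 pos [0.4719 0.2887 0.0619] psi 2.9469 tilt [-0. -0. -1.] F [0.2 0.5 0.3] op 0.801
tool shift mm [ 3.   7.8 53.9] rz -0.0051
```

View pics/s9.png

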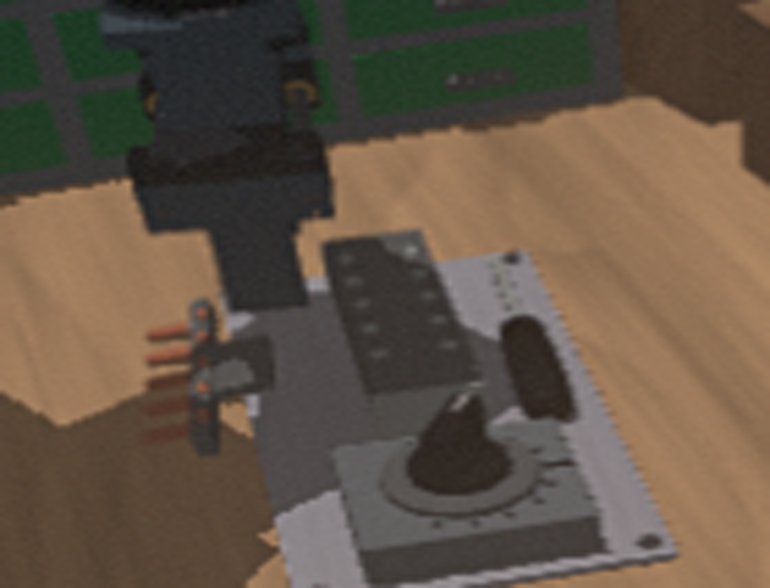

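move_arm --moves '[{"jaw": -0.6, "tx": 0.003, "ty": 0.0078, "tz": 0, "rx": 0, "ry": 0, "rz": 0}, {"jaw": -0.6, "tx": 0, "ty": 0, "tz": 0.02, "rx": 0, "ry": 0, "rz": 0}, {"jaw": -0.6, "tx": 0, "ty": 0, "tz": 0.015, "rx": 0, "ry": 0, "rz": 0}, {"jaw": -0.6, "tx": 0, "ty": 0, "tz": 0.01, "rx": 0, "ry": 0, "rz": 0}, {"jaw": -0.6, "tx": 0, "ty": 0, "tz": 0.007, "rx": 0, "ry": 0, "rz": 0}, {"jaw": -0.6, "tx": 0, "ty": 0, "tz": 0, "rx": 0, "ry": 0, "rz": 0}, {"jaw": -0.6, "tx": 0, "ty": 0, "tz": 0, "rx": 0, "ry": 0, "rz": 0}]'

```text
time_s: 14.55
ee_pos: [0.4709, 0.2967, 0.0098]
ee_rot: [0.306, 3.126, 0.001]
contact_force: [-0.9, 0.1, -0.3]
opening: 0.8
```

```bash
python3 -c "
from h import *
to(.4704,.2970,.008,2.952)
b=camera('side')
cv2.imwrite('pics/s10.png',cv2.resize(b[80:220,170:310,::-1],None,fx=5.5,fy=4.2,interpolation=cv2.INTER_CUBIC))
"
```

```text
t 14.55 pos [0.4709 0.2967 0.0098] psi 2.9463 tilt [ 0.001  0.    -1.   ] F [-0.9  0.1 -0.3] op 0.8
tool shift mm [0.5 0.2 1.8] rz -0.0057
```

View pics/s10.png

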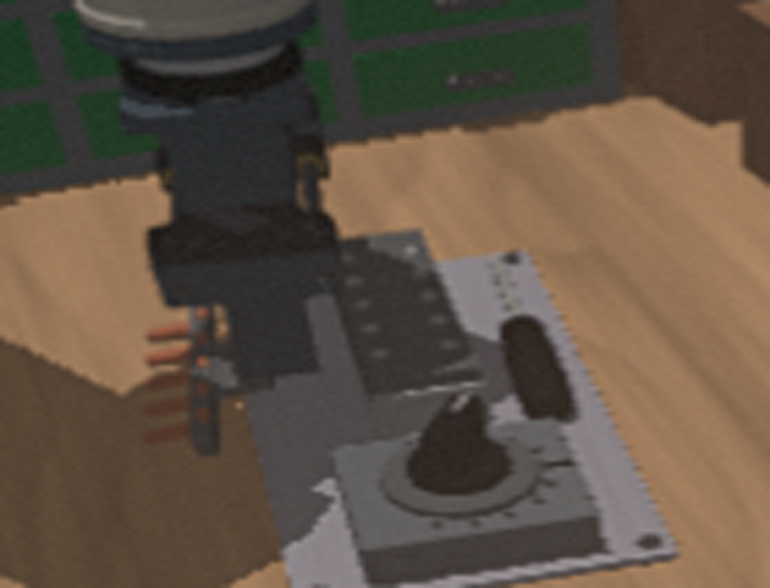

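The near finger stands beside the tab's outer end. I'll lower 1.5 mm and close softly.

move_arm --grip_force 5 --moves '[{"jaw": -0.3, "tx": 0, "ty": 0, "tz": 0.0015, "rx": 0, "ry": 0, "rz": 0}, {"jaw": 0, "tx": 0, "ty": 0, "tz": 0, "rx": 0, "ry": 0, "rz": 0}, {"jaw": 0.1, "tx": 0, "ty": 0, "tz": 0, "rx": 0, "ry": 0, "rz": 0}, {"jaw": 0.1, "tx": 0, "ty": 0, "tz": 0, "rx": 0, "ry": 0, "rz": 0}, {"jaw": 0.1, "tx": 0, "ty": 0, "tz": 0, "rx": 0, "ry": 0, "rz": 0}, {"jaw": 0.1, "tx": 0, "ty": 0, "tz": 0, "rx": 0, "ry": 0, "rz": 0}]'

```text
time_s: 15.2
ee_pos: [0.4706, 0.2965, 0.0078]
ee_rot: [-0.306, -3.127, 0.0]
contact_force: [0.6, 0.1, 0.9]
opening: 0.451
```

move_arm --moves '[{"jaw": 0.1, "tx": 0, "ty": 0, "tz": -0.005, "rx": 0, "ry": 0, "rz": 0}, {"jaw": 0.1, "tx": 0, "ty": 0, "tz": -0.005, "rx": 0, "ry": 0, "rz": 0}, {"jaw": 0.1, "tx": 0, "ty": 0, "tz": -0.005, "rx": 0, "ry": 0, "rz": 0}, {"jaw": 0.1, "tx": 0, "ty": 0, "tz": -0.005, "rx": 0, "ry": 0, "rz": 0}]'

```text
time_s: 15.6
ee_pos: [0.4707, 0.2966, 0.0285]
ee_rot: [0.306, 3.126, 0.0]
contact_force: [-0.5, 0.4, -0.7]
opening: 0.448
```

```bash
python3 -c "
from h import *
to(.4704,.2970,.008,2.952)
b=camera('side')
cv2.imwrite('pics/s11.png',cv2.resize(b[80:220,170:310,::-1],None,fx=5.5,fy=4.2,interpolation=cv2.INTER_CUBIC))
"
```

```text
t 15.6 pos [0.4707 0.2966 0.0285] psi 2.9463 tilt [ 0.  0. -1.] F [-0.5  0.4 -0.7] op 0.448
tool shift mm [ 0.4  0.4 20.5] rz -0.0057
```

View pics/s11.png

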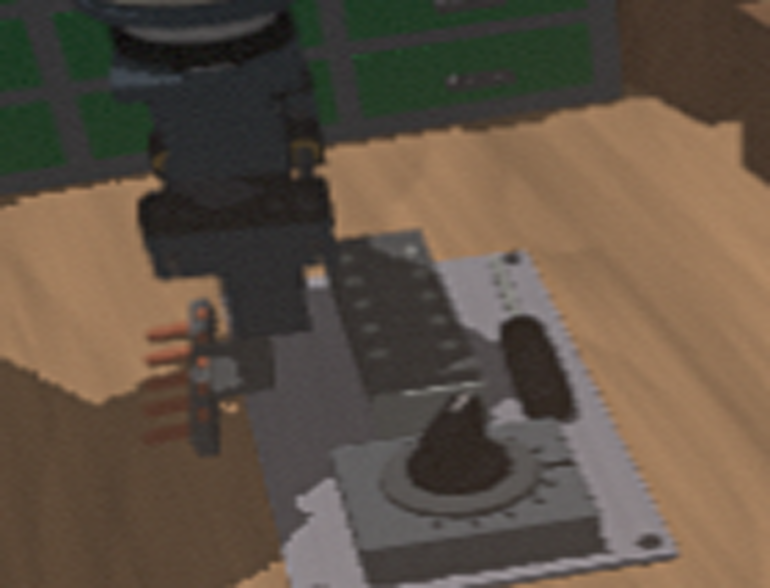

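The jaw closed to its commanded 0.45, narrower than the tab, so it missed beyond the tab end and the comb hasn't moved. I'll check the geometry with the side view.

Run:
```python
from h import *
def q(c,z): 
    p=(np.array([c],float)+.5)/[5.5,4.2]-.5+[170,80]; return np.round(atz("side",p,z)[0],4)
for z in(.010,.014,.018): print("tab end near corner(side s7) ",z,q((272,368),z), "far", q((268,336),z))
print("lower corner",q((272,389),.006))
print("top cam",[np.round(atz("top",(np.array([(359,373)],float)+.5)/5-.5+[140,205],z)[0],4) for z in(.01,.014,.018,.022)])
print("finger bottom corners s10", q((318,372),.010), q((242,388),.010))
```

```text
tab end near corner(side s7)  0.01 [0.4631 0.2934 0.01  ] far [0.4691 0.3281 0.01  ]
tab end near corner(side s7)  0.014 [0.4624 0.2878 0.014 ] far [0.4684 0.3222 0.014 ]
tab end near corner(side s7)  0.018 [0.4617 0.2822 0.018 ] far [0.4677 0.3164 0.018 ]
lower corner [0.4587 0.2775 0.006 ]
top cam [array([0.4588, 0.2745, 0.01  ]), array([0.4589, 0.2735, 0.014 ]), array([0.4591, 0.2725, 0.018 ]), array([0.4592, 0.2715, 0.022 ])]
finger bottom corners s10 [0.4821 0.2805 0.01  ] [0.4454 0.2787 0.01  ]
```

```bash
cat > fit.py <<'E'
from h import *
def box(x,y,z): return np.array([[a,b,c] for a in x for b in y for c in z],float)/1000
ED=[(0,1),(2,3),(4,5),(6,7),(0,2),(1,3),(4,6),(5,7),(0,4),(1,5),(2,6),(3,7)]
BX=[box((-7,7),(-75,75),(0,10)),box((-4,4),(-25,25),(10,38))]+[box((-2,2),(y-5,y+5),(-24,0)) for y in(-54,-27,0,27,54)]
def draw(im,cam,R,t,off,f,boxes=BX,col=(0,255,0)):
    for b in boxes:
        p=(proj(cam,b@R.T+t)-off+.5)*f-.5
        for i,j in ED: cv2.line(im,tuple(int(v) for v in p[i]),tuple(int(v) for v in p[j]),col,1)
    return im
def pose(ang,th,t):
    # comb y axis at world angle ang, comb z axis horizontal (to the right of y) tilted up by th
    y=np.array([np.cos(ang),np.sin(ang),0]);zh=np.array([np.sin(ang),-np.cos(ang),0]);z=zh*np.cos(th)+np.array([0,0,np.sin(th)])
    return np.c_[np.cross(y,z),y,z],np.array(t)
E
python3 - <<'E'
from fit import *
from scipy.optimize import least_squares
# tips & copper pts from top crop
def px(c,f,o): return (np.array(c,float)+.5)/f-.5+np.array(o)
tp=px([(247,354),(359,373)],5,(140,205))
tips=px([(163,477),(221,490),(281,500),(340,512),(401,524)],5,(140,205))
ends=px([(124,405),(459,465)],5,(140,205))
a=cv2.imread("pics/t8.png");b=cv2.imread("pics/s7.png")
ts=(np.array([(268,336),(272,368)],float)+.5)/[5.5,4.2]-.5+[170,80]
ys=[-54,-27,0,27,54][::-1]
def res(v,full=False):
    R,t=pose(v[0],v[1],v[2:5])
    xs=-4 # upper face sign decided: x axis world
    up=1 if R[2,0]>0 else -1
    P=np.array([[4*up,25,38],[4*up,-25,38]])/1000
    T=np.array([[1.5*up,y,-24] for y in ys])/1000
    r=[proj("top",P@R.T+t)-tp,proj("top",T@R.T+t)-tips,proj("side",P@R.T+t)-ts]
    return np.concatenate([x.ravel() for x in r])
s=least_squares(res,[1.37,.2,.43,.307,.01],loss="soft_l1");print(s.x,np.round(s.fun,1))
R,t=pose(s.x[0],s.x[1],s.x[2:]);print("tab end mid",R@[0,0,.038]+t,"low z of all",min((bb@R.T+t)[:,2].min() for bb in BX))
cv2.imwrite("pics/o_t.png",draw(a,"top",R,t,np.array([140,205]),5))
cv2.imwrite("pics/o_s.png",draw(b,"side",R,t,np.array([170,80]),np.array([5.5,4.2])))
# finger model in s11
c=cv2.imread("pics/s11.png");o,Rt=st()
w=.45*91/2
fb=[box((-16,16),(w,w+12),(-40,0)),box((-16,16),(-w-12,-w),(-40,0))]
draw(c,"side",Rt,o["ee_pos"],np.array([170,80]),np.array([5.5,4.2]),fb,(0,0,255))
cv2.imwrite("pics/o_f.png",draw(c,"side",R,t,np.array([170,80]),np.array([5.5,4.2])))
E
```

```text
[1.3760097  0.09829726 0.42728865 0.30415032 0.01218013] [ 0.2 -0.3 -0.1 -0.  -0.   0.2  0.1 -0.1 -0.   0.1  0.1 -0.  -0.2 -0.2
 -0.1 -1.7 -0.2  1.7]
tab end mid [0.46439006 0.29683066 0.01590941] low z of all 0.0052139197154558985
```

View pics/o_t.png

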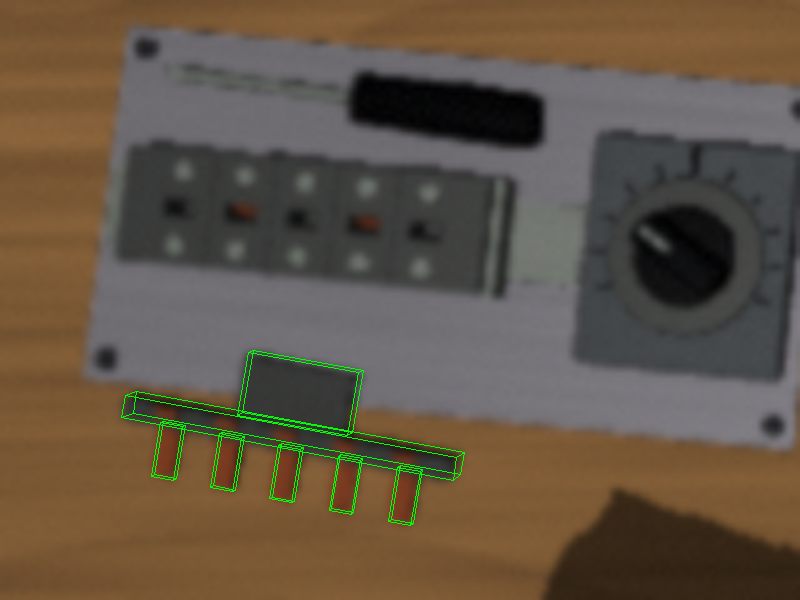

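View pics/o_f.png

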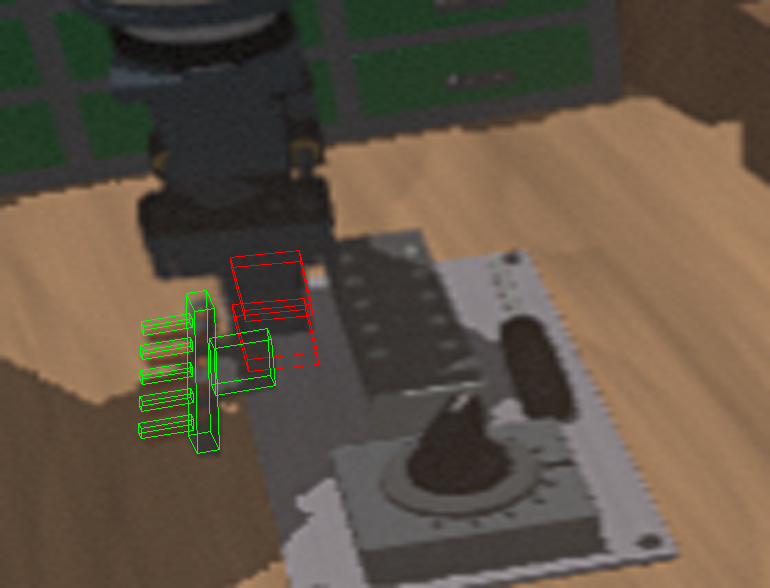

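Run:
```python
from fit import *
b=camera('side')[:,:,::-1]
o,Rt=st()
c=cv2.resize(b[125:185,185:245],None,fx=10,fy=10,interpolation=cv2.INTER_CUBIC)
c=np.clip(c.astype(float)*2,0,255).astype(np.uint8)
cv2.imwrite("pics/z1.png",c)
print(o["ee_pos"],o["opening"])
```

```text
[0.47105841 0.2967367  0.02870574] 0.44761712130297504
```

View pics/z1.png

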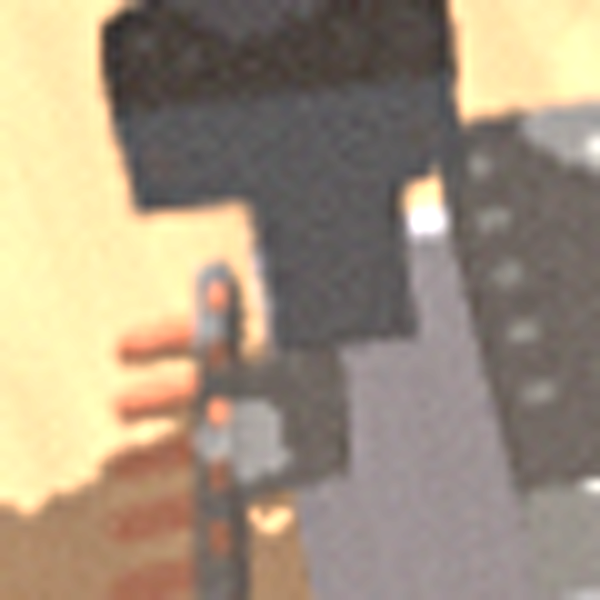

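Run:
```python
from fit import *
p=(np.array([(275,350),(412,335)],float)+.5)/10-.5+[185,125]
for z in(.02,.0287,.034,.04,.045,.05): print(z,np.round(atz("side",p,z)[:,:2],4).tolist())
# s10 : z .0098 op .8
p=(np.array([(245,378),(318,372)],float)+.5)/[5.5,4.2]-.5+[170,80]
for z in(.0098,.02,.03): print(z,np.round(atz("side",p,z)[:,:2],4).tolist())
# s9: z .0619 op .8 TCP .4719 .2887
p=(np.array([(232,312),(307,304)],float)+.5)/[5.5,4.2]-.5+[170,80]
for z in(.0619,.07,.075,.08): print(z,np.round(atz("side",p,z)[:,:2],4).tolist())
```

```text
0.02 [[0.4522, 0.3205], [0.4871, 0.3126]]
0.0287 [[0.4509, 0.3077], [0.4853, 0.2999]]
0.034 [[0.4501, 0.2999], [0.4842, 0.2922]]
0.04 [[0.4492, 0.2911], [0.4829, 0.2834]]
0.045 [[0.4484, 0.2837], [0.4819, 0.2762]]
0.05 [[0.4477, 0.2764], [0.4808, 0.2689]]
0.0098 [[0.449, 0.2886], [0.4822, 0.2807]]
0.02 [[0.4475, 0.2743], [0.4802, 0.2666]]
0.03 [[0.4461, 0.2604], [0.4782, 0.2528]]
0.0619 [[0.4505, 0.2834], [0.4839, 0.2778]]
0.07 [[0.4492, 0.2711], [0.4821, 0.2656]]
0.075 [[0.4484, 0.2636], [0.481, 0.2581]]
0.08 [[0.4476, 0.256], [0.4799, 0.2506]]
```

The side view puts the finger ends consistently about 19-20 mm higher than the reported TCP. That explains both the slip (only about 5 mm of the tab was held) and this miss. I'll open and descend further, checking force.

move_arm --moves '[{"jaw": -0.6, "tx": 0, "ty": 0, "tz": 0, "rx": 0, "ry": 0, "rz": 0}, {"jaw": -0.6, "tx": 0, "ty": 0, "tz": 0, "rx": 0, "ry": 0, "rz": 0}, {"jaw": -0.6, "tx": 0, "ty": 0, "tz": 0.012, "rx": 0, "ry": 0, "rz": 0}, {"jaw": -0.6, "tx": 0, "ty": 0, "tz": 0.01, "rx": 0, "ry": 0, "rz": 0}, {"jaw": -0.6, "tx": 0, "ty": 0, "tz": 0.007, "rx": 0, "ry": 0, "rz": 0}, {"jaw": -0.6, "tx": 0, "ty": 0, "tz": 0, "rx": 0, "ry": 0, "rz": 0}]'

```text
time_s: 16.3
ee_pos: [0.4697, 0.296, -0.0027]
ee_rot: [-0.306, -3.125, 0.002]
contact_force: [0.4, -1.4, 1.0]
opening: 0.799
```

Run:
```python
from fit import *
b=camera('side')[:,:,::-1]
to(.4704,.2970,-.009,2.947)
c=cv2.resize(b[125:185,185:245],None,fx=10,fy=10,interpolation=cv2.INTER_CUBIC)
c=np.clip(c.astype(float)*2,0,255).astype(np.uint8)
cv2.imwrite("pics/z2.png",c)
```

```text
t 16.35 pos [ 0.4701  0.2962 -0.002 ] psi 2.9463 tilt [-0.001 -0.001 -1.   ] F [ 0.4  0.1 -0.3] op 0.799
tool shift mm [-0.2  0.8  7. ] rz -0.0007
```

View pics/z2.png

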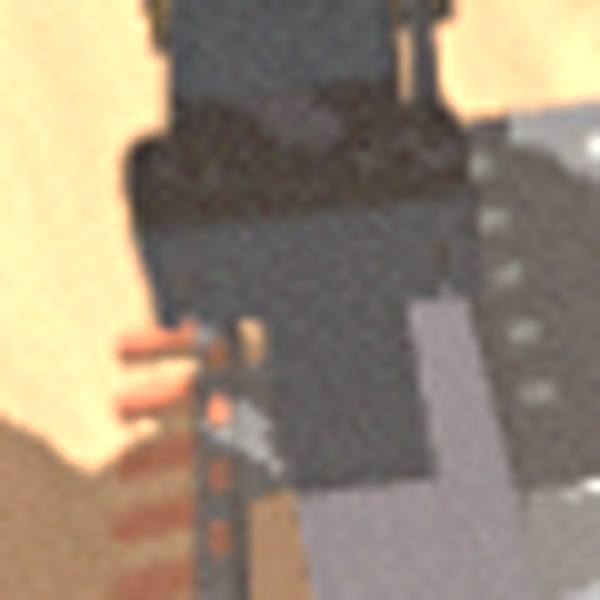

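At reported z = -0.002 there is no contact, which confirms the offset, and the finger now covers the tab's end. I'll lower 5 mm more, close gently and lift a little.

move_arm --grip_force 5 --moves '[{"jaw": -0.6, "tx": 0, "ty": 0, "tz": 0.005, "rx": 0, "ry": 0, "rz": 0}, {"jaw": -0.3, "tx": 0, "ty": 0, "tz": 0, "rx": 0, "ry": 0, "rz": 0}, {"jaw": 0, "tx": 0, "ty": 0, "tz": 0, "rx": 0, "ry": 0, "rz": 0}, {"jaw": 0.1, "tx": 0, "ty": 0, "tz": 0, "rx": 0, "ry": 0, "rz": 0}, {"jaw": 0.2, "tx": 0, "ty": 0, "tz": 0, "rx": 0, "ry": 0, "rz": 0}, {"jaw": 0.2, "tx": 0, "ty": 0, "tz": 0, "rx": 0, "ry": 0, "rz": 0}]'

```text
time_s: 16.95
ee_pos: [0.4707, 0.2966, -0.006]
ee_rot: [0.306, 3.126, 0.0]
contact_force: [-0.8, 0.3, 1.4]
opening: 0.412
```

Run:
```python
from fit import *
b=camera('side')[:,:,::-1]
to(.4704,.2970,-.009,2.947)
c=cv2.resize(b[125:185,185:245],None,fx=10,fy=10,interpolation=cv2.INTER_CUBIC)
c=np.clip(c.astype(float)*2,0,255).astype(np.uint8)
cv2.imwrite("pics/z3.png",c)
```

```text
t 17.0 pos [ 0.4707  0.2966 -0.006 ] psi 2.9462 tilt [ 0.  0. -1.] F [0.6 1.4 1.1] op 0.402
tool shift mm [0.4 0.4 3. ] rz -0.0008
```

View pics/z3.png

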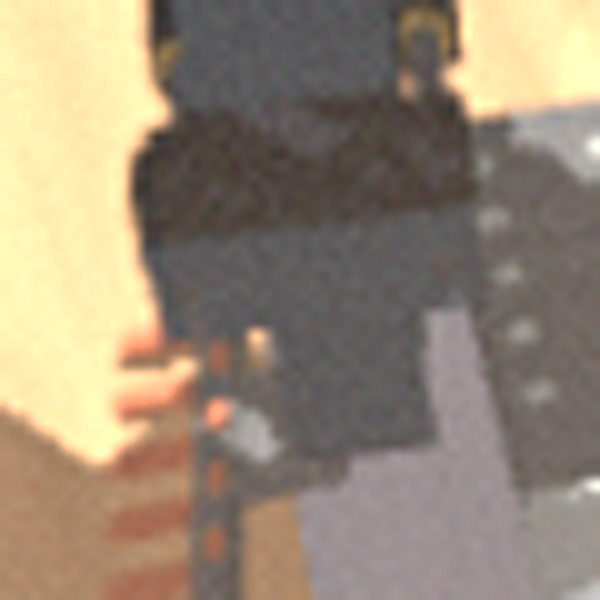

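Run:
```python
from fit import *
p=(np.array([(283,463),(435,443)],float)+.5)/10-.5+[185,125]
for z in(.0,.01,.015,.02,.025,.03): print(z,np.round(atz("side",p,z)[:,:2],4).tolist())
p=(np.array([(300,490),(437,475)],float)+.5)/10-.5+[185,125]
print('z2')
for z in(.01,.015,.02,.025,.03,.035): print(z,np.round(atz("side",p,z)[:,:2],4).tolist())
```

```text
0.0 [[0.4461, 0.2982], [0.485, 0.2907]]
0.01 [[0.4447, 0.2844], [0.483, 0.277]]
0.015 [[0.444, 0.2774], [0.482, 0.2701]]
0.02 [[0.4433, 0.2705], [0.481, 0.2632]]
0.025 [[0.4426, 0.2635], [0.48, 0.2563]]
0.03 [[0.442, 0.2566], [0.479, 0.2494]]
z2
0.01 [[0.4462, 0.2712], [0.4801, 0.2633]]
0.015 [[0.4455, 0.2644], [0.4791, 0.2565]]
0.02 [[0.4448, 0.2575], [0.4781, 0.2497]]
0.025 [[0.4441, 0.2507], [0.4771, 0.2429]]
0.03 [[0.4434, 0.2439], [0.4762, 0.2362]]
0.035 [[0.4427, 0.237], [0.4752, 0.2294]]
```

The fingers are still riding over the tab. I'll open and find the plate by touch, in small steps.

move_arm --moves '[{"jaw": -0.6, "tx": 0, "ty": 0, "tz": -0.005, "rx": 0, "ry": 0, "rz": 0}, {"jaw": -0.6, "tx": 0, "ty": 0, "tz": 0, "rx": 0, "ry": 0, "rz": 0}, {"jaw": -0.6, "tx": 0, "ty": 0, "tz": 0.005, "rx": 0, "ry": 0, "rz": 0}, {"jaw": -0.6, "tx": 0, "ty": 0, "tz": 0.003, "rx": 0, "ry": 0, "rz": 0}, {"jaw": -0.6, "tx": 0, "ty": 0, "tz": 0, "rx": 0, "ry": 0, "rz": 0}]'

```text
time_s: 17.5
ee_pos: [0.4702, 0.2963, -0.0098]
ee_rot: [-0.306, -3.126, 0.001]
contact_force: [-0.8, -0.3, 0.4]
opening: 0.792
```

move_arm --moves '[{"jaw": -0.6, "tx": 0, "ty": 0, "tz": 0.002, "rx": 0, "ry": 0, "rz": 0}, {"jaw": -0.6, "tx": 0, "ty": 0, "tz": 0, "rx": 0, "ry": 0, "rz": 0}]'

```text
time_s: 17.7
ee_pos: [0.4704, 0.2964, -0.0115]
ee_rot: [-0.306, -3.126, 0.0]
contact_force: [0.0, 0.8, -0.9]
opening: 0.797
```

move_arm --moves '[{"jaw": -0.6, "tx": 0, "ty": 0, "tz": 0.002, "rx": 0, "ry": 0, "rz": 0}, {"jaw": -0.6, "tx": 0, "ty": 0, "tz": 0, "rx": 0, "ry": 0, "rz": 0}]'

```text
time_s: 17.9
ee_pos: [0.4705, 0.2965, -0.0134]
ee_rot: [-0.306, -3.126, 0.0]
contact_force: [-0.3, -0.8, -0.0]
opening: 0.797
```

Still no contact at -0.0134, so the tip is just above the plate. I'll close here.

move_arm --grip_force 5 --moves '[{"jaw": -0.3, "tx": 0, "ty": 0, "tz": 0.001, "rx": 0, "ry": 0, "rz": 0}, {"jaw": 0, "tx": 0, "ty": 0, "tz": 0, "rx": 0, "ry": 0, "rz": 0}, {"jaw": 0.1, "tx": 0, "ty": 0, "tz": 0, "rx": 0, "ry": 0, "rz": 0}, {"jaw": 0.2, "tx": 0, "ty": 0, "tz": 0, "rx": 0, "ry": 0, "rz": 0}, {"jaw": 0.2, "tx": 0, "ty": 0, "tz": 0, "rx": 0, "ry": 0, "rz": 0}]'

```text
time_s: 18.4
ee_pos: [0.4706, 0.2965, -0.0141]
ee_rot: [0.306, 3.127, 0.0]
contact_force: [0.8, 0.6, 0.9]
opening: 0.548
```

Run:
```python
from fit import *
b=camera('side')[:,:,::-1]
to(.4704,.2970,-.009,2.947)
c=cv2.resize(b[125:185,185:245],None,fx=10,fy=10,interpolation=cv2.INTER_CUBIC)
c=np.clip(c.astype(float)*2,0,255).astype(np.uint8)
cv2.imwrite("pics/z4.png",c)
```

```text
t 18.45 pos [ 0.4706  0.2965 -0.0141] psi 2.9463 tilt [ 0.  0. -1.] F [-0.8 -0.7  0.7] op 0.547
tool shift mm [ 0.3  0.4 -5.1] rz -0.0007
```

View pics/z4.png

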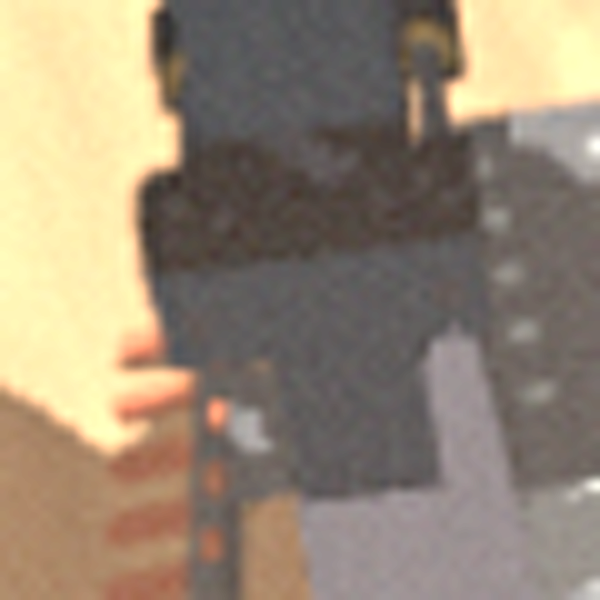

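The opening of 0.547 is about 50 mm, so the tab is held by its ends. Lifting slowly.

move_arm --moves '[{"jaw": 0.2, "tx": 0, "ty": 0, "tz": -0.005, "rx": 0, "ry": 0, "rz": 0}, {"jaw": 0.2, "tx": 0, "ty": 0, "tz": -0.01, "rx": 0, "ry": 0, "rz": 0}, {"jaw": 0.2, "tx": 0, "ty": 0, "tz": -0.01, "rx": 0, "ry": 0, "rz": 0}, {"jaw": 0.2, "tx": 0, "ty": 0, "tz": -0.01, "rx": 0, "ry": 0, "rz": 0}, {"jaw": 0.2, "tx": 0, "ty": 0, "tz": -0.01, "rx": 0, "ry": 0, "rz": 0}, {"jaw": 0.2, "tx": 0, "ty": 0, "tz": 0, "rx": 0, "ry": 0, "rz": 0}]'

```text
time_s: 19.05
ee_pos: [0.4715, 0.2969, 0.0325]
ee_rot: [0.306, 3.125, 0.002]
contact_force: [-0.3, 0.4, -1.4]
opening: 0.55
```

```bash
cat > look.py <<'E'
from fit import *
import sys
n,x0,x1,y0,y1,f,g=sys.argv[1],*map(float,sys.argv[2:8])
b=camera(n)[:,:,::-1]
c=cv2.resize(b[int(y0):int(y1),int(x0):int(x1)],None,fx=f,fy=f,interpolation=cv2.INTER_CUBIC)
cv2.imwrite(sys.argv[8],np.clip(c.astype(float)*g,0,255).astype(np.uint8))
to(.5,.3,.1,2.947)
E
python3 look.py side 165 265 90 190 6 2 pics/z5.png
```

```text
t 19.1 pos [0.4712 0.2968 0.0318] psi 2.9463 tilt [ 0.002  0.001 -1.   ] F [ 0.5 -0.7  0.8] op 0.543
tool shift mm [-27.7   8.8 -68.2] rz -0.0007
```

View pics/z5.png

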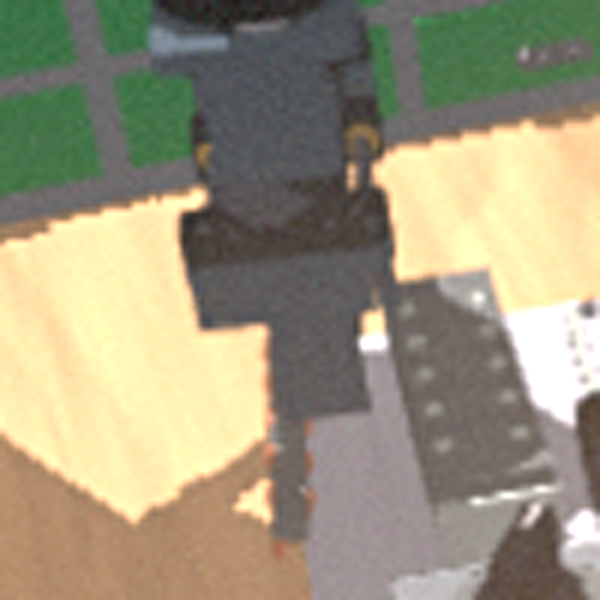

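The comb swung teeth-down as hoped: bar vertical at (290,480) with copper on both sides. I'll firm the grip a bit and raise.

move_arm --grip_force 8 --moves '[{"jaw": 0.2, "tx": 0, "ty": 0, "tz": -0.01, "rx": 0, "ry": 0, "rz": 0}, {"jaw": 0.2, "tx": 0, "ty": 0, "tz": -0.015, "rx": 0, "ry": 0, "rz": 0}, {"jaw": 0.2, "tx": 0, "ty": 0, "tz": -0.015, "rx": 0, "ry": 0, "rz": 0}, {"jaw": 0.2, "tx": 0, "ty": 0, "tz": -0.015, "rx": 0, "ry": 0, "rz": 0}, {"jaw": 0.2, "tx": 0, "ty": 0, "tz": -0.015, "rx": 0, "ry": 0, "rz": -0.04}, {"jaw": 0.2, "tx": 0, "ty": 0, "tz": 0, "rx": 0, "ry": 0, "rz": -0.042}, {"jaw": 0.2, "tx": 0, "ty": 0, "tz": 0, "rx": 0, "ry": 0, "rz": 0}]'

```text
time_s: 19.8
ee_pos: [0.4706, 0.2965, 0.1013]
ee_rot: [0.177, 3.136, 0.0]
contact_force: [0.1, 0.2, -1.7]
opening: 0.542
```

```bash
python3 look.py side 165 265 70 190 5 2 pics/z6.png;python3 look.py top 130 250 190 310 5 1.6 pics/z6t.png; python3 -c "
from h import *
to(.526,.2905,.1,3.03)"
```

```text
t 19.85 pos [0.4704 0.2964 0.1009] psi 3.0274 tilt [-0. -0. -1.] F [-0.4 -0.  -2.7] op 0.544
tool shift mm [-29.    7.    0.9] rz 0.0804
t 19.9 pos [0.4703 0.2963 0.1007] psi 3.027 tilt [-0.001 -0.    -1.   ] F [ 0.4  1.2 -1.9] op 0.547
tool shift mm [-29.1   7.    0.7] rz 0.08
t 19.9 pos [0.4703 0.2963 0.1007] psi 3.027 tilt [-0.001 -0.    -1.   ] F [ 0.4  1.2 -1.9] op 0.547
tool shift mm [-56.    0.6   0.7] rz -0.003
```

View pics/z6.png

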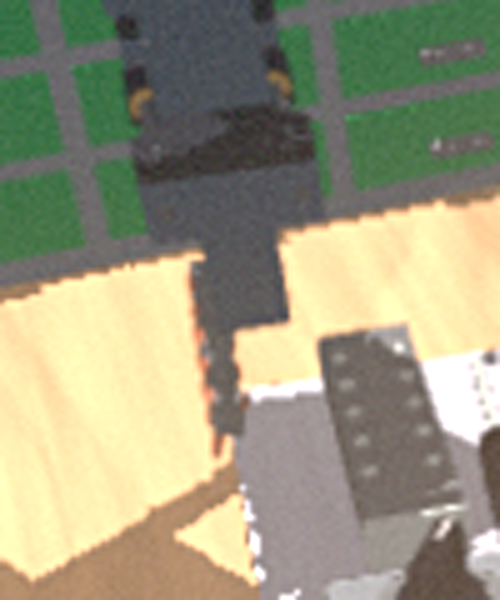

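View pics/z6t.png

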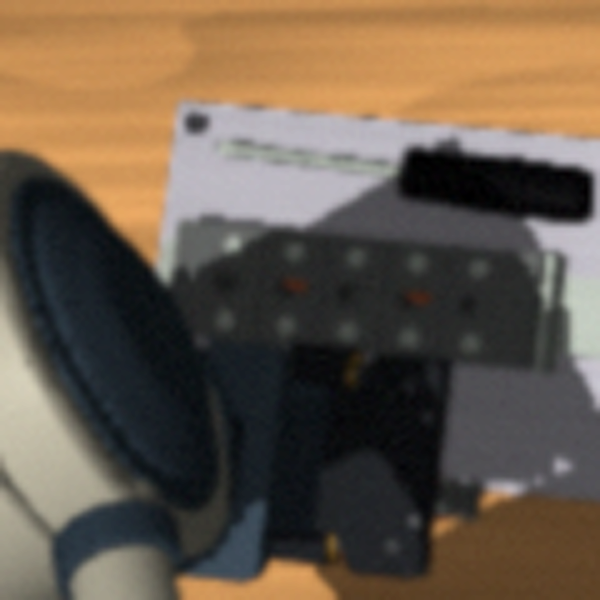

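The teeth lean toward the robot, with the near tooth's tip at (217,453) left of the bar end. I'll estimate the tilt by overlaying the model.

Run:
```python
from fit import *
o,R=st()
c0=cv2.imread("pics/z6.png")
# tilt: comb z axis = up rotated toward +x(plate) by d
ps=np.arctan2(R[1,0],R[0,0])-np.pi  # outward dir angle
out=[]
for d in(10,20,30,40):
    d=np.radians(d);h=np.array([np.cos(ps),np.sin(ps),0]);y=np.array([-np.sin(ps),np.cos(ps),0])
    z=np.cos(d)*np.array([0,0,1])+np.sin(d)*h;x=np.cross(y,z);C=np.c_[x,y,z]
    piv=o["ee_pos"]+[0,0,.022+.003]-h*.001
    t=piv-C@[0,0,.033]
    c=draw(c0.copy(),"side",C,t,np.array([165,70]),5.)
    cr=c[220:500,130:330];out.append(cv2.resize(cr,None,fx=2,fy=1.9))
cv2.imwrite("pics/tilt.png",np.vstack([np.hstack(out[:2]),np.hstack(out[2:])])[:1064:2,::1][:, :800] if 0 else cv2.resize(np.vstack([np.hstack(out[:2]),np.hstack(out[2:])]),(600,600)))
```

```text
(no output)
```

View pics/tilt.png

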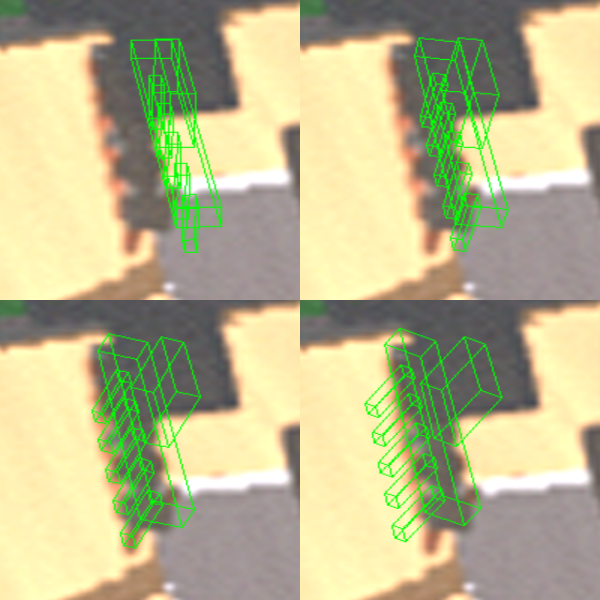

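Run:
```python
from fit import *
o,R=st()
c0=cv2.imread("pics/z6.png")
ps=np.arctan2(R[1,0],R[0,0])-np.pi
out=[]
for d in(5,12,20,28):
    d=np.radians(d);h=np.array([np.cos(ps),np.sin(ps),0]);y=np.array([-np.sin(ps),np.cos(ps),0])
    z=np.cos(d)*np.array([0,0,1])+np.sin(d)*h;x=np.cross(y,z);C=np.c_[x,y,z]
    piv=o["ee_pos"]+[0,0,.022+.003]-h*.011
    t=piv-C@[0,0,.033]
    c=draw(c0.copy(),"side",C,t,np.array([165,70]),5.)
    cr=c[220:500,130:330];out.append(cv2.resize(cr,None,fx=2,fy=1.9))
cv2.imwrite("pics/tilt2.png",cv2.resize(np.vstack([np.hstack(out[:2]),np.hstack(out[2:])]),(600,600)))
```

```text
(no output)
```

View pics/tilt2.png

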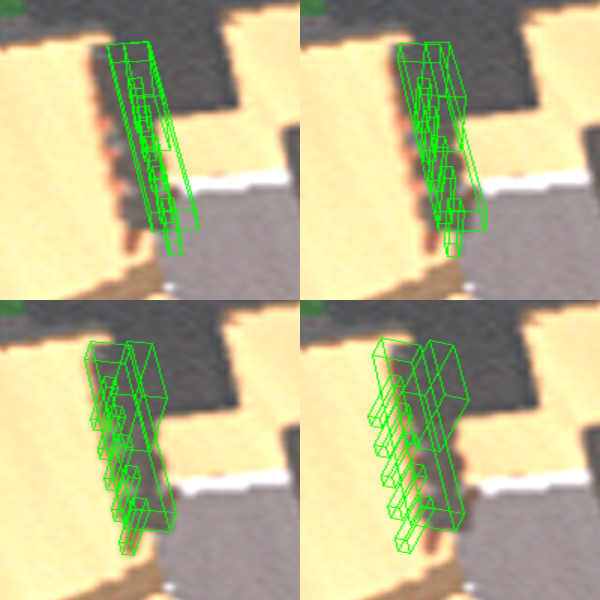

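The tilt is roughly 16° with the pivot about 11 mm on the robot side of the tool axis. I'll correct it by tilting the tool 0.27 rad outward.

move_arm --moves '[{"jaw": 0.2, "tx": 0, "ty": 0, "tz": -0.01, "rx": 0, "ry": -0.05, "rz": 0}, {"jaw": 0.2, "tx": 0, "ty": 0, "tz": 0, "rx": 0, "ry": -0.08, "rz": 0}, {"jaw": 0.2, "tx": 0, "ty": 0, "tz": 0, "rx": 0, "ry": -0.08, "rz": 0}, {"jaw": 0.2, "tx": 0, "ty": 0, "tz": 0, "rx": 0, "ry": -0.06, "rz": 0}, {"jaw": 0.2, "tx": 0, "ty": 0, "tz": 0, "rx": 0, "ry": 0, "rz": 0}, {"jaw": 0.2, "tx": 0, "ty": 0, "tz": 0, "rx": 0, "ry": 0, "rz": 0}]'

```text
time_s: 20.5
ee_pos: [0.4704, 0.2966, 0.1107]
ee_rot: [0.163, 2.869, -0.022]
contact_force: [0.5, -0.5, -1.2]
opening: 0.543
```

```bash
cat > ov.py <<'E'
from fit import *
import sys
# overlay comb model: args mid x,y, underside z, tilt deg ; on side+top
def over(x,y,uz,d,ps,name,win=(165,275,80,190)):
    d=np.radians(d);h=np.array([np.cos(ps),np.sin(ps),0]);yv=np.array([-np.sin(ps),np.cos(ps),0])
    z=np.cos(d)*np.array([0,0,1])+np.sin(d)*h;C=np.c_[np.cross(yv,z),yv,z]
    im=camera("side")[:,:,::-1];a,b,c,e=win
    im=cv2.resize(im[c:e,a:b],None,fx=6,fy=6,interpolation=cv2.INTER_CUBIC);im=np.clip(im*1.8,0,255).astype(np.uint8)
    im2=draw(im.copy(),"side",C,np.array([x,y,uz]),np.array([a,c]),6.)
    cv2.imwrite(name,np.hstack([cv2.resize(im,None,fx=.6,fy=.8),cv2.resize(im2,None,fx=.6,fy=.8)]))
E
python3 - <<'E'
from ov import *
o,R=st();to(.526,.2905,.1);print(np.round(R[:,2],3),np.round(R[:,1],3))
# grip point in tool frame: x=+0.011 (toward robot), z=-(.025)
g=o["ee_pos"]+R@[.011,0,-.025];print("pivot",g)
over(g[0],g[1],g[2]-.033,0,np.arctan2(R[1,1],R[0,1])-np.pi/2,"pics/z7.png")
E
```

```text
t 20.5 pos [0.4704 0.2966 0.1107] psi 3.0284 tilt [ 0.263 -0.03  -0.964] F [ 0.5 -0.5 -1.2] op 0.543
tool shift mm [-51.2   0.2  25.1] rz None
[ 0.263 -0.03  -0.964] [ 0.113  0.994 -0.   ]
pivot [0.45324099 0.29858494 0.13184908]
```

View pics/z7.png

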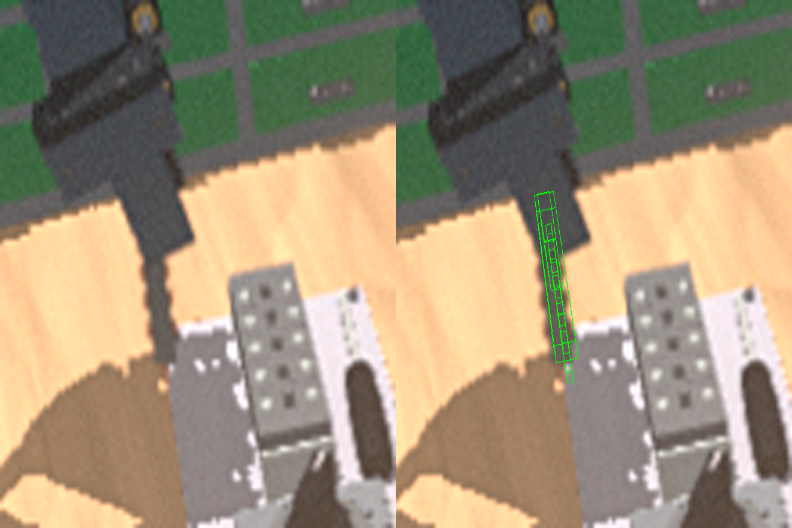

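Run:
```python
from fit import *
im=camera("side")[:,:,::-1]
c=cv2.resize(im[125:170,190:235],None,fx=13,fy=13,interpolation=cv2.INTER_CUBIC)
cv2.imwrite("pics/z8.png",np.clip(c*1.8,0,255).astype(np.uint8))
```

```text
(no output)
```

View pics/z8.png

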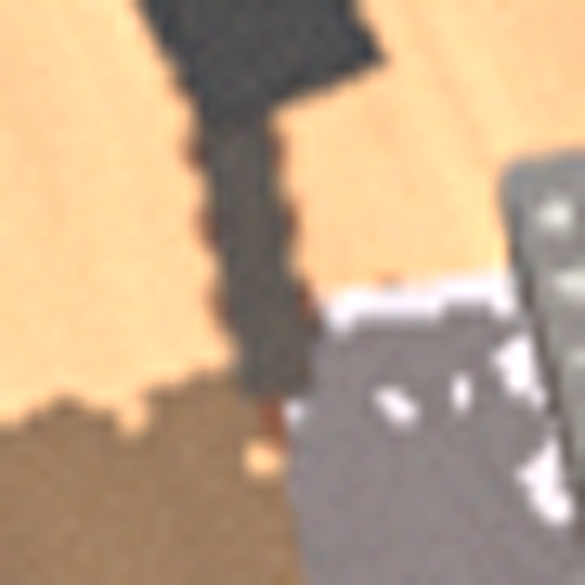

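Run:
```python
from fit import *
from scipy.optimize import least_squares
o,R=st();ps=np.arctan2(R[1,1],R[0,1])-np.pi/2
pts=np.array([(190,150),(205,222),(217,300),(281,150),(295,225),(312,305),(240,393),(308,388),(270,450)],float)
uv=(pts+.5)/13-.5+[190,125]
def mdl(v,xc):
    d=v[3];h=np.array([np.cos(ps),np.sin(ps),0]);y=np.array([-np.sin(ps),np.cos(ps),0])
    z=np.cos(d)*np.array([0,0,1])+np.sin(d)*h;C=np.c_[np.cross(y,z),y,z]
    P=np.array([[-xc,0,5],[-xc,-27,5],[-xc,-54,5],[xc,0,5],[xc,-27,5],[xc,-54,5],[-7,-75,0],[7,-75,0],[0,-54,-24]])/1000
    return C,P@C.T+v[:3]
for xc in(8,9,10):
  s=least_squares(lambda v:(proj("side",mdl(v,xc)[1])-uv).ravel(),[.45,.298,.1,0],loss="soft_l1")
  print(xc,s.x[:3],np.degrees(s.x[3]),s.cost);print(np.round(s.fun.reshape(-1,2),1).tolist())
```

```text
8 [0.44818442 0.2791577  0.11229652] 9.06349053092293 0.7851180858923668
[[0.1, -0.0], [-0.0, 0.3], [0.1, 0.4], [-0.0, -0.2], [0.0, -0.1], [-0.1, -0.2], [-0.4, 0.1], [0.7, 0.3], [-0.3, -0.7]]
9 [0.44963374 0.29316023 0.1034275 ] 9.192245888244905 1.1147651767201758
[[-0.2, 0.1], [-0.4, 0.4], [-0.3, 0.4], [0.3, -0.0], [0.4, -0.0], [0.3, -0.2], [-0.3, -0.1], [0.6, 0.1], [-0.3, -0.9]]
10 [0.45111575 0.30726779 0.09449163] 9.352929450399536 2.2248720912961217
[[-0.5, 0.3], [-0.7, 0.5], [-0.6, 0.4], [0.7, 0.1], [0.8, 0.0], [0.6, -0.2], [-0.3, -0.2], [0.6, -0.0], [-0.4, -1.1]]
```

The fit leaves about 9° of tilt, so I'll tilt a further 0.16.

move_arm --moves '[{"jaw": 0.2, "tx": 0, "ty": 0, "tz": 0, "rx": 0, "ry": -0.08, "rz": 0}, {"jaw": 0.2, "tx": 0, "ty": 0, "tz": 0, "rx": 0, "ry": -0.08, "rz": 0}, {"jaw": 0.2, "tx": 0, "ty": 0, "tz": 0, "rx": 0, "ry": 0, "rz": 0}, {"jaw": 0.2, "tx": 0, "ty": 0, "tz": 0, "rx": 0, "ry": 0, "rz": 0}]'

```text
time_s: 21.0
ee_pos: [0.4708, 0.2966, 0.1107]
ee_rot: [0.153, 2.71, -0.034]
contact_force: [0.1, 0.1, -1.8]
opening: 0.547
```

Run:
```python
from fit import *
im=camera("side")[:,:,::-1]
c=cv2.resize(im[125:175,190:240],None,fx=12,fy=12,interpolation=cv2.INTER_CUBIC)
cv2.imwrite("pics/z9.png",np.clip(c*1.8,0,255).astype(np.uint8))
o,R=st();to(.526,.2905,.1);print(np.round(o["joint_pos"],2))
for g in([.011,0,-.025],[.0085,0,-.0255]):print("pivot",o["ee_pos"]+R@g)
```

```text
t 21.05 pos [0.4713 0.2967 0.1109] psi 3.0282 tilt [ 0.413 -0.047 -0.91 ] F [-0.9 -0.2 -2.4] op 0.545
tool shift mm [-45.5   0.   32.8] rz None
[ 0.65  0.42  1.91 -0.56  0.57 -0.37]
pivot [0.45104629 0.29899751 0.12912159]
pivot [0.45309976 0.29876381 0.13061446]
```

View pics/z9.png

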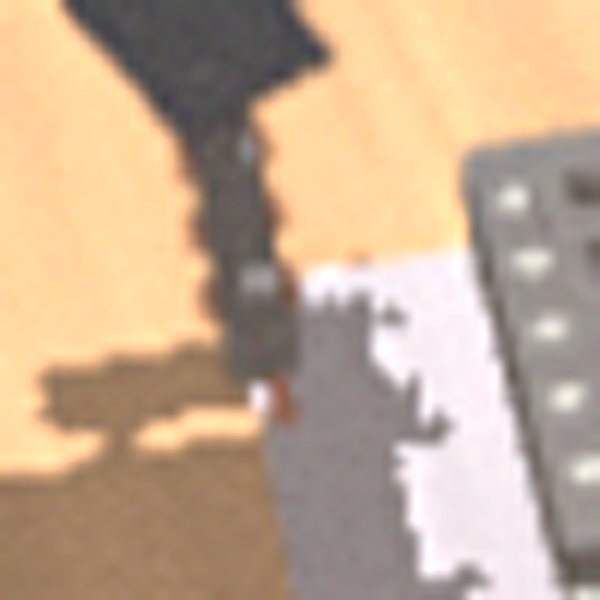

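```bash
cat > fitc.py <<'E'
from fit import *
from scipy.optimize import least_squares
def mdl(v,ps,xc,Y):
    d=v[2];h=np.array([np.cos(ps),np.sin(ps),0]);y=np.array([-np.sin(ps),np.cos(ps),0])
    z=np.cos(d)*np.array([0,0,1])+np.sin(d)*h;C=np.c_[np.cross(y,z),y,z]
    P=np.array([[-xc,0,5],[-xc,-27,5],[-xc,-54,5],[xc,0,5],[xc,-27,5],[xc,-54,5],[-7,-75,0],[7,-75,0],[0,-54,-24]])/1000
    return P@C.T+[v[0],Y,v[1]]
def fit(uv,Y,idx=range(9)):
    o,R=st();ps=np.arctan2(R[1,1],R[0,1])-np.pi/2;idx=list(idx)
    s=least_squares(lambda v:(proj("side",mdl(v[:3],ps,v[3],Y)[idx])-uv).ravel(),[.45,.1,0,9],loss="soft_l1")
    print("x,underside z",s.x[:2],"tilt",np.degrees(s.x[2]),"xc",s.x[3]);print(np.round(s.fun.reshape(-1,2),1).tolist());return s.x
E
python3 - <<'E'
from fitc import *
pts=np.array([(188,160),(198,225),(208,300),(262,140),(280,212),(294,290),(230,378),(298,372),(288,422)],float)
fit((pts+.5)/12-.5+[190,125],.2987)
E
```

```text
x,underside z [0.4520452  0.09636954] tilt -2.442295766992349 xc 8.084555368415613
[[-0.2, 0.1], [-0.0, 0.4], [0.2, 0.2], [0.2, 0.4], [-0.2, 0.2], [-0.1, -0.4], [0.1, 0.2], [0.4, -0.5], [-0.5, -0.7]]
```

Now it's upright within about 2°. I'll translate over the row.

Run:
```python
from h import *
o,R=st();p=o["ee_pos"]
d=np.array([.526,.2906,0])-np.array([.452,.2988,0]); 
to(*(p+d)); 
for dz in(-.01,): print("down 10mm in tool:",np.round(R.T@[0,0,dz]*1000,2))
```

```text
t 21.05 pos [0.4713 0.2967 0.1109] psi 3.0282 tilt [ 0.413 -0.047 -0.91 ] F [-0.9 -0.2 -2.4] op 0.545
tool shift mm [-67.7   0.2  30.9] rz None
down 10mm in tool: [4.15 0.   9.1 ]
```

move_arm --moves '[{"jaw": 0.2, "tx": -0.0117, "ty": 0, "tz": 0.0051, "rx": 0, "ry": 0, "rz": 0}, {"jaw": 0.2, "tx": -0.014, "ty": 0, "tz": 0.0064, "rx": 0, "ry": 0, "rz": 0}, {"jaw": 0.2, "tx": -0.014, "ty": 0, "tz": 0.0064, "rx": 0, "ry": 0, "rz": 0}, {"jaw": 0.2, "tx": -0.014, "ty": 0.0002, "tz": 0.0064, "rx": 0, "ry": 0, "rz": 0}, {"jaw": 0.2, "tx": -0.014, "ty": 0, "tz": 0.0064, "rx": 0, "ry": 0, "rz": 0}, {"jaw": 0.2, "tx": 0, "ty": 0, "tz": 0, "rx": 0, "ry": 0, "rz": 0}, {"jaw": 0.2, "tx": 0, "ty": 0, "tz": 0, "rx": 0, "ry": 0, "rz": 0}]'

```text
time_s: 21.75
ee_pos: [0.5449, 0.2879, 0.1112]
ee_rot: [0.155, 2.709, -0.033]
contact_force: [-0.9, -0.4, -1.6]
opening: 0.548
```

Run:
```python
from fit import *
im=camera("side")[:,:,::-1];tp=camera("top")[:,:,::-1]
c=cv2.resize(im[110:175,210:275],None,fx=9,fy=9,interpolation=cv2.INTER_CUBIC)
cv2.imwrite("pics/z10.png",np.clip(c*1.8,0,255).astype(np.uint8))
c=cv2.resize(tp[215:285,150:250],None,fx=7,fy=7,interpolation=cv2.INTER_CUBIC)
cv2.imwrite("pics/z10t.png",np.clip(c*1.8,0,255).astype(np.uint8))
o,R=st();to(.526,.2905,.1)
for g in([.011,0,-.025],[.0085,0,-.0255]):print("pivot",o["ee_pos"]+R@g)
```

```text
t 21.85 pos [0.5441 0.2881 0.1111] psi 3.0281 tilt [ 0.413 -0.047 -0.909] F [ 0.5 -0.4 -0.9] op 0.547
tool shift mm [21.2  0.3  2.5] rz None
pivot [0.52382155 0.29040737 0.12923877]
pivot [0.52587361 0.2901736  0.13073356]
```

View pics/z10.png

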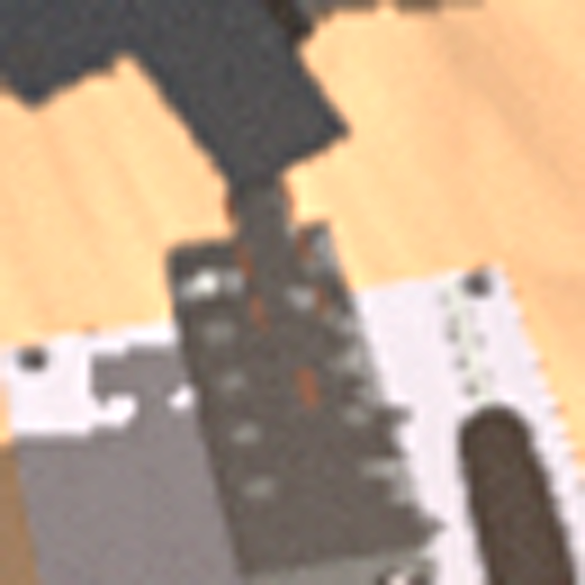

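View pics/z10t.png

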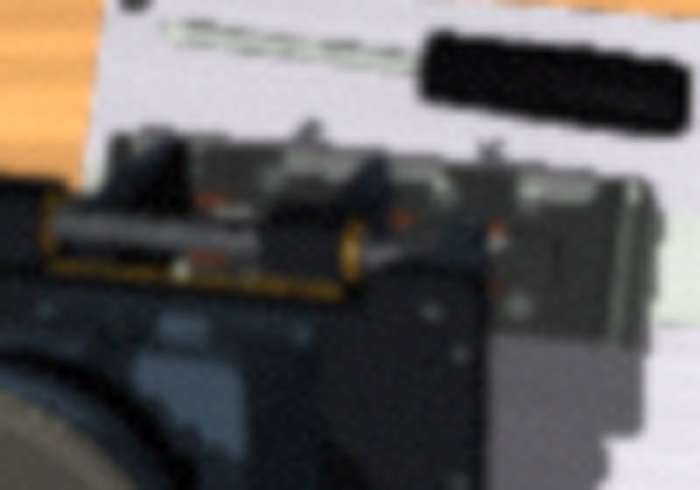

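Run:
```python
from fitc import *
p=(np.array([[495.5,259.5]])+.5)/7-.5+[150,215]
print("top tooth -54 copper",atz("top",p,.102))
pts=np.array([(232,205),(245,260),(260,312),(287,187),(303,240),(320,293),(308,405)],float)
uv=(pts+.5)/9-.5+[210,110]
x=fit(uv,.2903,[0,1,2,3,4,5,8])
print("side tip",atz("side",uv[-1:],x[1]-.024))
h=-.1134;y=np.array([-np.sin(h),np.cos(h)]);print("slot -54 should be",np.array([.526,.2906])-.054*y)
```

```text
top tooth -54 copper [[0.51666162 0.23346681 0.102     ]]
x,underside z [0.52636702 0.09833016] tilt -4.284496261616061 xc 8.138415211992543
[[-0.2, 0.2], [-0.1, -0.3], [-0.1, -0.3], [0.1, 0.8], [0.0, 0.4], [-0.1, 0.3], [0.2, -1.6]]
side tip [[0.51968861 0.23017235 0.07433016]]
slot -54 should be [0.51988952 0.23694684]
```

Run:
```python
from fitc import *
p=(np.array([[495.5,259.5],[208.5,229]])+.5)/7-.5+[150,215]
A=atz("top",p,.102);h=-.1134;y=np.array([-np.sin(h),np.cos(h)])
print(A,"mid",A[0,:2]+.054*y,A[1,:2]-.027*y,"dist",np.linalg.norm(A[0]-A[1]))
# side tooth tip constraint: mid y=.287 -> tip y -> z
uv=(np.array([[308,405.]])+.5)/9-.5+[210,110]
for z in(.066,.068,.07,.072,.074):print(z,atz("side",uv,z)[0,:2]+.054*y)
x=fit((np.array([(232,205),(245,260),(260,312),(287,187),(303,240),(320,293),(308,405)],float)+.5)/9-.5+[210,110],.287,[0,1,2,3,4,5,8])
```

```text
[[0.51666162 0.23346681 0.102     ]
 [0.52708683 0.31802145 0.102     ]] mid [0.52277211 0.28711998] [0.52403159 0.29119487] dist 0.08519490556933042
0.066 [0.52820097 0.29591607]
0.068 [0.5276243  0.29301323]
0.07 [0.52704763 0.29011039]
0.072 [0.52647096 0.28720755]
0.074 [0.52589429 0.28430471]
x,underside z [0.5257195  0.10041143] tilt -4.245287923117441 xc 8.106917940550701
[[-0.2, 0.2], [-0.1, -0.3], [-0.1, -0.3], [0.1, 0.7], [0.0, 0.4], [-0.1, 0.3], [0.2, -1.5]]
```

The estimates agree to 1-2 mm; the near pair is partly hidden, which biases it. I'll lower 24 mm so the tips are just above the top.

move_arm --moves '[{"jaw": 0.2, "tx": 0.0033, "ty": 0.0003, "tz": 0.0073, "rx": 0, "ry": 0, "rz": 0}, {"jaw": 0.2, "tx": 0.0033, "ty": 0, "tz": 0.0073, "rx": 0, "ry": 0, "rz": 0}, {"jaw": 0.2, "tx": 0.0025, "ty": 0, "tz": 0.0055, "rx": 0, "ry": 0, "rz": 0}, {"jaw": 0.2, "tx": 0.0008, "ty": 0, "tz": 0.0018, "rx": 0, "ry": 0, "rz": 0}, {"jaw": 0.2, "tx": 0, "ty": 0, "tz": 0, "rx": 0, "ry": 0, "rz": 0}, {"jaw": 0.2, "tx": 0, "ty": 0, "tz": 0, "rx": 0, "ry": 0, "rz": 0}]'

```text
time_s: 22.45
ee_pos: [0.5447, 0.2886, 0.0871]
ee_rot: [0.153, 2.708, -0.033]
contact_force: [-0.2, -0.0, -1.4]
opening: 0.547
```

```bash
cat > two.py <<'E'
from fit import *
import sys
n=sys.argv[1]
im=camera("side")[:,:,::-1];tp=camera("top")[:,:,::-1]
c=cv2.resize(im[110:175,210:275],None,fx=9,fy=9,interpolation=cv2.INTER_CUBIC)
cv2.imwrite(f"pics/{n}.png",np.clip(c*1.8,0,255).astype(np.uint8))
c=cv2.resize(tp[215:285,150:250],None,fx=7,fy=7,interpolation=cv2.INTER_CUBIC)
cv2.imwrite(f"pics/{n}t.png",np.clip(c*1.8,0,255).astype(np.uint8))
o,R=st();to(.526,.2905,.1)
print("pivot",o["ee_pos"]+R@[.0085,0,-.0255], "torque",np.round(o["torque"],2))
E
python3 two.py z11
```

```text
t 22.55 pos [0.5448 0.2887 0.0874] psi 3.0282 tilt [ 0.415 -0.047 -0.909] F [-0.   0.5 -1.5] op 0.55
tool shift mm [ 11.9  -0.3 -19.4] rz None
pivot [0.52653355 0.29072656 0.1069876 ] torque [ 0.12  0.26 -0.02]
```

View pics/z11.png

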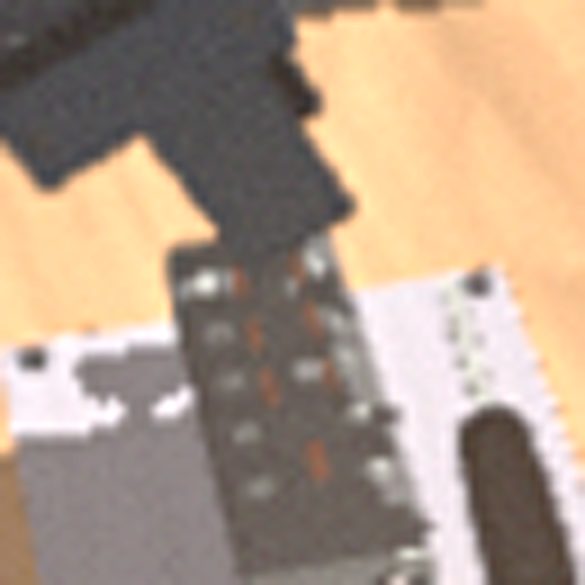

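View pics/z11t.png

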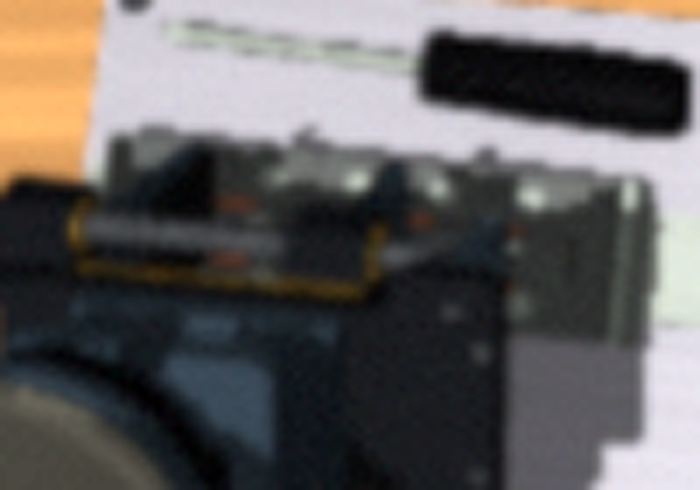

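The near tooth's tip (320,475) is converging on the end slot, predicted at (318,482). I'll lower in small steps and read the force.

move_arm --moves '[{"jaw": 0.2, "tx": 0.0008, "ty": 0, "tz": 0.0018, "rx": 0, "ry": 0, "rz": 0}, {"jaw": 0.2, "tx": 0.0008, "ty": 0, "tz": 0.0018, "rx": 0, "ry": 0, "rz": 0}, {"jaw": 0.2, "tx": 0, "ty": 0, "tz": 0, "rx": 0, "ry": 0, "rz": 0}]'

```text
time_s: 22.85
ee_pos: [0.5446, 0.2884, 0.0829]
ee_rot: [0.154, 2.708, -0.034]
contact_force: [0.1, 0.1, -1.4]
opening: 0.546
```

move_arm --moves '[{"jaw": 0.2, "tx": 0.0008, "ty": 0, "tz": 0.0018, "rx": 0, "ry": 0, "rz": 0}, {"jaw": 0.2, "tx": 0.0004, "ty": 0, "tz": 0.0009, "rx": 0, "ry": 0, "rz": 0}, {"jaw": 0.2, "tx": 0, "ty": 0, "tz": 0, "rx": 0, "ry": 0, "rz": 0}]'

```text
time_s: 23.15
ee_pos: [0.5446, 0.2885, 0.08]
ee_rot: [0.154, 2.708, -0.034]
contact_force: [0.0, -0.5, -1.5]
opening: 0.548
```

```bash
python3 two.py z12
```

```text
t 23.25 pos [0.5447 0.2886 0.0802] psi 3.0284 tilt [ 0.414 -0.047 -0.909] F [ 1.   0.3 -2.1] op 0.545
tool shift mm [  8.8  -0.2 -25.9] rz None
pivot [0.52644783 0.29063438 0.09979145] torque [ 0.17  0.29 -0.04]
```

View pics/z12.png

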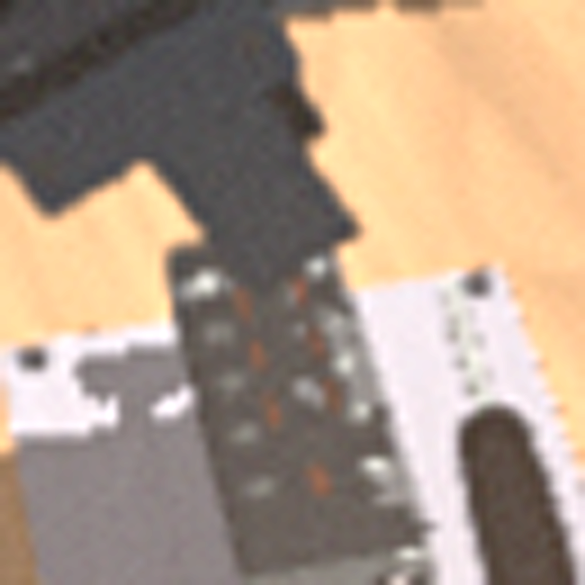

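No contact force yet and the tips seem to be entering. Continuing down.

move_arm --moves '[{"jaw": 0.2, "tx": 0.0008, "ty": 0, "tz": 0.0018, "rx": 0, "ry": 0, "rz": 0}, {"jaw": 0.2, "tx": 0.0004, "ty": 0, "tz": 0.0009, "rx": 0, "ry": 0, "rz": 0}, {"jaw": 0.2, "tx": 0, "ty": 0, "tz": 0, "rx": 0, "ry": 0, "rz": 0}]'

```text
time_s: 23.55
ee_pos: [0.5447, 0.2885, 0.0771]
ee_rot: [0.154, 2.708, -0.034]
contact_force: [0.3, 0.3, -0.9]
opening: 0.542
```

move_arm --moves '[{"jaw": 0.2, "tx": 0.0008, "ty": 0, "tz": 0.0018, "rx": 0, "ry": 0, "rz": 0}, {"jaw": 0.2, "tx": 0.0004, "ty": 0, "tz": 0.0009, "rx": 0, "ry": 0, "rz": 0}, {"jaw": 0.2, "tx": 0, "ty": 0, "tz": 0, "rx": 0, "ry": 0, "rz": 0}]'

```text
time_s: 23.85
ee_pos: [0.5446, 0.2885, 0.0741]
ee_rot: [0.153, 2.708, -0.034]
contact_force: [-1.4, 0.1, -1.1]
opening: 0.545
```

```bash
python3 two.py z13
```

```text
t 23.95 pos [0.5447 0.2885 0.0742] psi 3.0283 tilt [ 0.414 -0.047 -0.909] F [ 0.2 -0.3 -1.6] op 0.553
tool shift mm [  6.4  -0.1 -31.3] rz None
pivot [0.52647553 0.29058772 0.09385576] torque [ 0.17  0.33 -0.01]
```

View pics/z13.png

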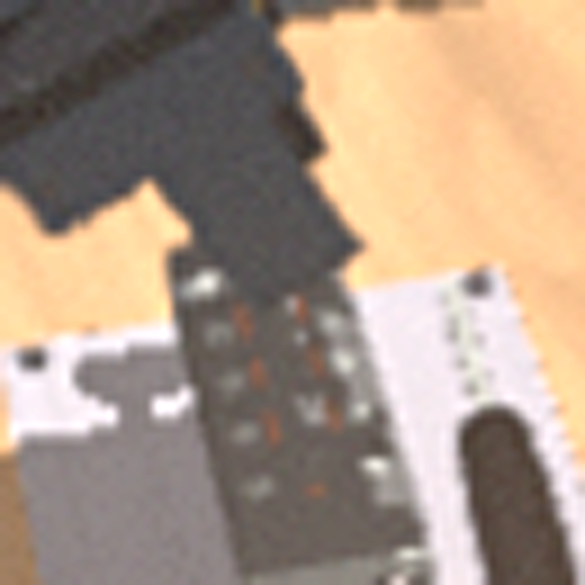

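The near tooth is vanishing into its slot, with only a dot left at (316,490) and no contact force. Going a little deeper.

move_arm --moves '[{"jaw": 0.2, "tx": 0.0008, "ty": 0, "tz": 0.0018, "rx": 0, "ry": 0, "rz": 0}, {"jaw": 0.2, "tx": 0.0008, "ty": 0, "tz": 0.0018, "rx": 0, "ry": 0, "rz": 0}, {"jaw": 0.2, "tx": 0, "ty": 0, "tz": 0, "rx": 0, "ry": 0, "rz": 0}]'

```text
time_s: 24.25
ee_pos: [0.5457, 0.289, 0.0708]
ee_rot: [0.153, 2.706, -0.032]
contact_force: [2.7, 0.4, 2.6]
opening: 0.544
```

move_arm --moves '[{"jaw": 0.2, "tx": 0.0008, "ty": 0, "tz": 0.0018, "rx": 0, "ry": 0, "rz": 0}, {"jaw": 0.2, "tx": 0.0004, "ty": 0, "tz": 0.0009, "rx": 0, "ry": 0, "rz": 0}, {"jaw": 0.2, "tx": 0, "ty": 0, "tz": 0, "rx": 0, "ry": 0, "rz": 0}]'

```text
time_s: 24.55
ee_pos: [0.5459, 0.2891, 0.068]
ee_rot: [0.153, 2.706, -0.032]
contact_force: [2.6, 0.6, 4.3]
opening: 0.546
```

```bash
python3 two.py z14
```

```text
t 24.65 pos [0.5458 0.2891 0.068 ] psi 3.028 tilt [ 0.416 -0.046 -0.908] F [3.  1.9 4.8] op 0.551
tool shift mm [  4.6  -0.8 -37.4] rz None
pivot [0.52748346 0.29117523 0.0875982 ] torque [ 0.31 -0.75  0.03]
```

View pics/z14.png

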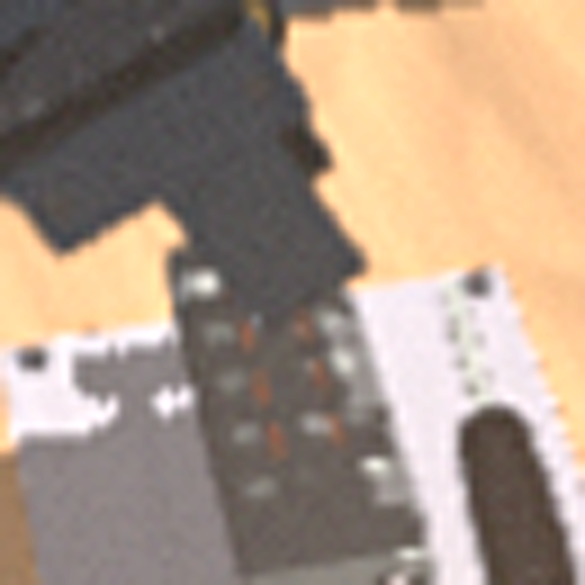

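The springs have begun to resist (Fz about +5 N) and the teeth are in. I'll release, back off along the tool, and regrasp from above with the correct depth.

move_arm --moves '[{"jaw": 0, "tx": 0, "ty": 0, "tz": 0, "rx": 0, "ry": 0, "rz": 0}, {"jaw": -0.3, "tx": 0, "ty": 0, "tz": 0, "rx": 0, "ry": 0, "rz": 0}, {"jaw": -0.3, "tx": 0, "ty": 0, "tz": -0.01, "rx": 0, "ry": 0, "rz": 0}, {"jaw": -0.3, "tx": 0, "ty": 0, "tz": -0.02, "rx": 0, "ry": 0, "rz": 0}, {"jaw": -0.3, "tx": 0, "ty": 0, "tz": -0.03, "rx": 0, "ry": 0, "rz": 0}, {"jaw": -0.3, "tx": 0, "ty": 0, "tz": -0.03, "rx": 0, "ry": 0.08, "rz": 0.06}, {"jaw": -0.3, "tx": 0, "ty": 0, "tz": -0.02, "rx": 0, "ry": 0.08, "rz": 0}, {"jaw": -0.3, "tx": 0, "ty": 0, "tz": 0, "rx": 0, "ry": 0.13, "rz": 0}, {"jaw": -0.3, "tx": 0, "ty": 0, "tz": 0, "rx": 0, "ry": 0.13, "rz": 0}]'

```text
time_s: 25.55
ee_pos: [0.4997, 0.2949, 0.1704]
ee_rot: [0.259, 3.123, 0.041]
contact_force: [1.3, 0.0, -1.2]
opening: 0.65
```

```bash
python3 two.py z15; python3 -c "
from h import *
o,R=st();print(np.round(R,3).tolist());to(.526,.2905,.16,1.459)"
```

```text
t 25.65 pos [0.5028 0.2933 0.1688] psi 2.9712 tilt [ 0.01   0.023 -1.   ] F [1.1 0.6 0.1] op 0.647
tool shift mm [-23.   -0.5  69. ] rz None
pivot [0.49412874 0.29416474 0.19427703] torque [ 0.08 -0.22 -0.07]
[[-0.985, 0.169, 0.01], [0.17, 0.985, 0.023], [-0.006, 0.025, -1.0]]
t 25.65 pos [0.5028 0.2933 0.1688] psi 2.9712 tilt [ 0.01   0.023 -1.   ] F [1.1 0.6 0.1] op 0.647
tool shift mm [-23.3   0.9   9. ] rz 1.5122
```

View pics/z15.png

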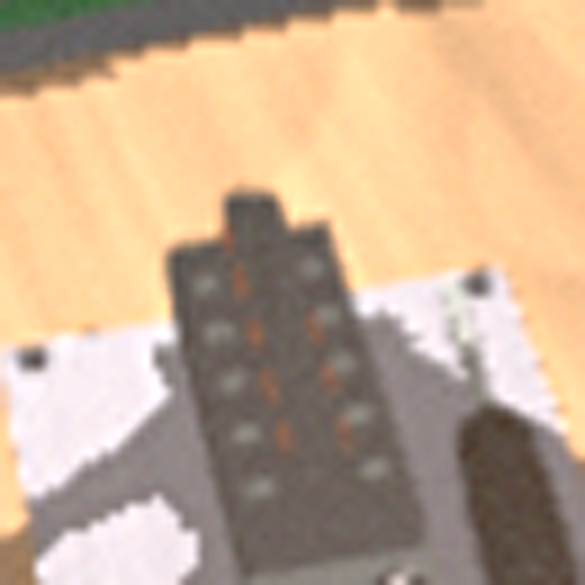

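The comb stands in the row with all teeth in. Now I'll level the tool and turn it across the tab.

move_arm --moves '[{"jaw": 0, "tx": 0, "ty": 0, "tz": 0, "rx": 0.025, "ry": 0.006, "rz": 0}, {"jaw": 0, "tx": 0, "ty": 0, "tz": 0, "rx": 0, "ry": 0, "rz": 0.145}, {"jaw": 0, "tx": 0, "ty": 0, "tz": 0, "rx": 0, "ry": 0, "rz": 0.145}, {"jaw": 0, "tx": 0, "ty": 0, "tz": 0, "rx": 0, "ry": 0, "rz": 0.145}, {"jaw": 0, "tx": 0, "ty": 0, "tz": 0, "rx": 0, "ry": 0, "rz": 0.145}, {"jaw": 0, "tx": 0, "ty": 0, "tz": 0, "rx": 0, "ry": 0, "rz": 0.145}, {"jaw": 0, "tx": 0, "ty": 0, "tz": 0, "rx": 0, "ry": 0, "rz": 0.145}, {"jaw": 0, "tx": 0, "ty": 0, "tz": 0, "rx": 0, "ry": 0, "rz": 0.145}, {"jaw": 0, "tx": 0, "ty": 0, "tz": 0, "rx": 0, "ry": 0, "rz": 0.145}, {"jaw": 0, "tx": 0, "ty": 0, "tz": 0, "rx": 0, "ry": 0, "rz": 0.145}]'

```text
time_s: 26.65
ee_pos: [0.4992, 0.2938, 0.1678]
ee_rot: [2.113, 2.317, -0.002]
contact_force: [-0.3, 0.6, -0.6]
opening: 0.497
```

move_arm --moves '[{"jaw": 0, "tx": 0, "ty": 0, "tz": 0, "rx": 0, "ry": 0, "rz": 0.1}, {"jaw": 0, "tx": 0, "ty": 0, "tz": 0, "rx": 0, "ry": 0, "rz": 0.107}, {"jaw": 0, "tx": 0, "ty": 0, "tz": 0, "rx": 0, "ry": 0, "rz": 0}]'

```text
time_s: 26.95
ee_pos: [0.4994, 0.2939, 0.1679]
ee_rot: [2.337, 2.091, -0.001]
contact_force: [-0.6, -0.2, 0.5]
opening: 0.5
```

```bash
python3 -c "
from h import *
o,R=st();print(np.round(R.T@[0,0,-1],3));to(.526,.2906,.12,1.459)
im=camera('top')[:,:,::-1]
cv2.imwrite('pics/z16.png',np.clip(cv2.resize(im[205:285,150:250],None,fx=7,fy=7,interpolation=cv2.INTER_CUBIC)*1.6,0,255).astype(np.uint8))"
```

```text
[ 0.004 -0.004  1.   ]
t 26.95 pos [0.4994 0.2939 0.1679] psi 1.4599 tilt [ 0.003 -0.004 -1.   ] F [-0.6 -0.2  0.5] op 0.5
tool shift mm [-0.1 26.7 48. ] rz 0.0009
```

View pics/z16.png

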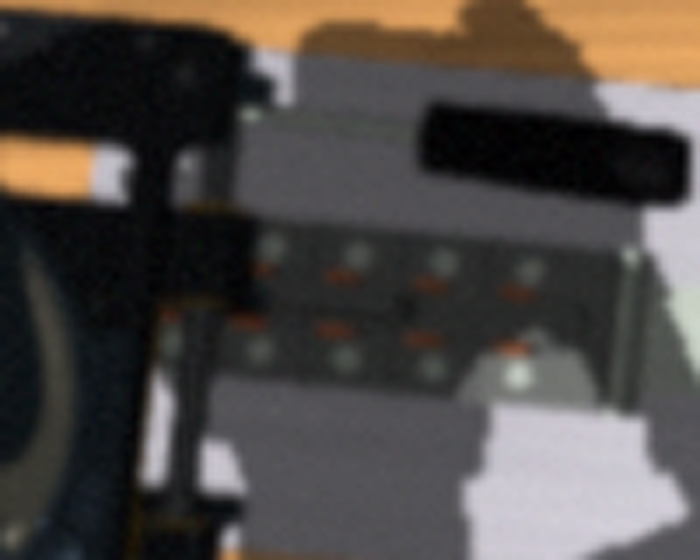

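The copper pairs line up with the screw pairs, so the teeth are in their slots. I'll move over the tab and descend so the real fingertips stop about 3 mm above the bar.

move_arm --moves '[{"jaw": 0, "tx": 0, "ty": 0.0135, "tz": 0, "rx": 0, "ry": 0, "rz": 0}, {"jaw": 0, "tx": 0, "ty": 0.0132, "tz": 0.01, "rx": 0, "ry": 0, "rz": 0}, {"jaw": 0, "tx": 0, "ty": 0, "tz": 0.03, "rx": 0, "ry": 0, "rz": 0}, {"jaw": 0, "tx": 0, "ty": 0, "tz": 0.03, "rx": 0, "ry": 0, "rz": 0}, {"jaw": 0, "tx": 0, "ty": 0, "tz": 0.02, "rx": 0, "ry": 0, "rz": 0}, {"jaw": 0, "tx": 0, "ty": 0, "tz": 0.015, "rx": 0, "ry": 0, "rz": 0}, {"jaw": 0, "tx": 0, "ty": 0, "tz": 0.01, "rx": 0, "ry": 0, "rz": 0}, {"jaw": 0, "tx": 0, "ty": 0, "tz": 0, "rx": 0, "ry": 0, "rz": 0}]'

```text
time_s: 27.8
ee_pos: [0.5275, 0.2897, 0.0514]
ee_rot: [2.337, 2.094, -0.003]
contact_force: [0.5, 0.6, -1.0]
opening: 0.501
```

```bash
python3 two.py z17
```

```text
t 27.9 pos [0.5282 0.2902 0.0532] psi 1.4609 tilt [ 0.003 -0.003 -1.   ] F [-0.3  1.1  0.3] op 0.495
tool shift mm [ -0.1  -2.  -46.8] rz None
pivot [0.52902941 0.29875823 0.07868184] torque [-0.03 -0.14 -0.01]
```

View pics/z17.png

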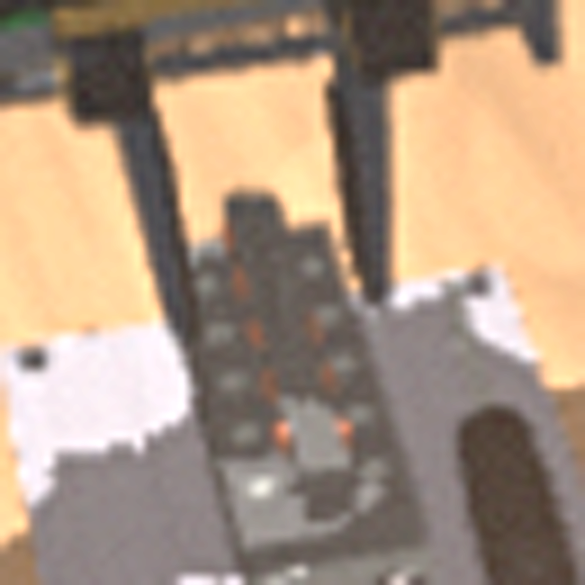

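The fingers straddle the tab. Closing firmly.

move_arm --grip_force 40 --moves '[{"jaw": 0.4, "tx": 0, "ty": -0.0018, "tz": 0.003, "rx": 0, "ry": 0, "rz": 0}, {"jaw": 0.8, "tx": 0, "ty": 0, "tz": 0, "rx": 0, "ry": 0, "rz": 0}, {"jaw": 1, "tx": 0, "ty": 0, "tz": 0, "rx": 0, "ry": 0, "rz": 0}, {"jaw": 1, "tx": 0, "ty": 0, "tz": 0, "rx": 0, "ry": 0, "rz": 0}, {"jaw": 1, "tx": 0, "ty": 0, "tz": 0, "rx": 0, "ry": 0, "rz": 0}]'

```text
time_s: 28.4
ee_pos: [0.5261, 0.2905, 0.0503]
ee_rot: [2.337, 2.093, 0.001]
contact_force: [2.8, -1.4, 1.5]
opening: 0.098
```

```bash
python3 two.py z18
```

```text
t 28.5 pos [0.5264 0.2905 0.0504] psi 1.4604 tilt [ 0.004 -0.002 -1.   ] F [ 2.6 -0.5  2.3] op 0.086
tool shift mm [ -0.1  -0.2 -49.6] rz None
pivot [0.52725881 0.2990064  0.07583607] torque [-0.23 -0.56 -0.37]
```

View pics/z18.png

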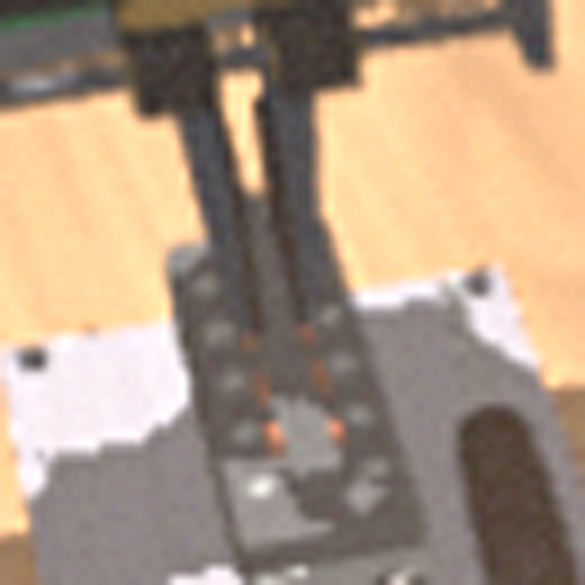

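The opening is 0.086, about 8 mm, so this is a full grip. Pressing down in steps.

move_arm --grip_force 55 --moves '[{"jaw": 1, "tx": 0, "ty": 0, "tz": 0.002, "rx": 0, "ry": 0, "rz": 0}, {"jaw": 1, "tx": 0, "ty": 0, "tz": 0.002, "rx": 0, "ry": 0, "rz": 0}, {"jaw": 1, "tx": 0, "ty": 0, "tz": 0.002, "rx": 0, "ry": 0, "rz": 0}, {"jaw": 1, "tx": 0, "ty": 0, "tz": 0, "rx": 0, "ry": 0, "rz": 0}]'

```text
time_s: 28.9
ee_pos: [0.5265, 0.2907, 0.0442]
ee_rot: [2.337, 2.093, 0.002]
contact_force: [4.8, 1.0, -0.4]
opening: 0.083
```

move_arm --moves '[{"jaw": 1, "tx": 0, "ty": 0, "tz": 0.002, "rx": 0, "ry": 0, "rz": 0}, {"jaw": 1, "tx": 0, "ty": 0, "tz": 0.001, "rx": 0, "ry": 0, "rz": 0}, {"jaw": 1, "tx": 0, "ty": 0, "tz": 0, "rx": 0, "ry": 0, "rz": 0}]'

```text
time_s: 29.2
ee_pos: [0.5267, 0.2909, 0.0424]
ee_rot: [2.337, 2.093, 0.004]
contact_force: [-2.2, 0.4, 20.1]
opening: 0.084
```

```bash
python3 two.py z19
```

```text
t 29.3 pos [0.5267 0.2908 0.0424] psi 1.4606 tilt [ 0.005 -0.002 -1.   ] F [ 0.8  0.4 20.4] op 0.086
tool shift mm [ -0.5  -0.3 -57.6] rz None
pivot [0.52747918 0.29933156 0.06788513] torque [-0.57  0.32 -0.37]
```

View pics/z19.png

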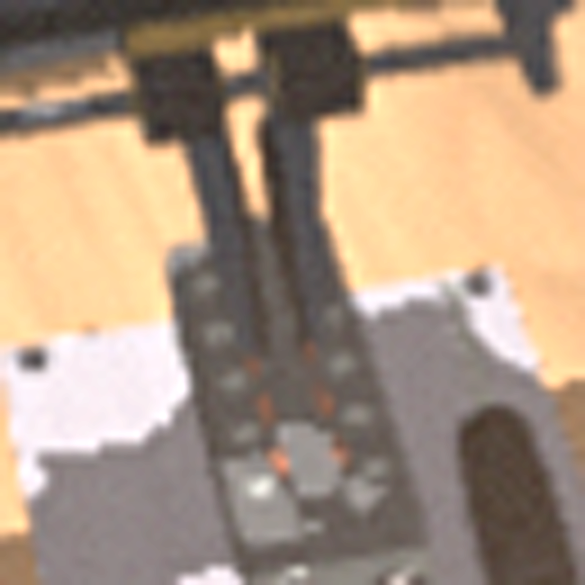

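Run:
```python
from h import *
h=-.1125;c,s=np.cos(h),np.sin(h);R=np.array([[c,-s],[s,c]])
for uz in(.046,.048,.05,.052):
    P=[np.r_[R@[x,-.054]+[.5265,.2906],uz+.005] for x in(-.009,.009)]
    print(uz,np.round((proj("side",P)-[210,110]+.5)*9-.5,0).tolist())
```

```text
0.046 [[281.0, 467.0], [346.0, 456.0]]
0.048 [[280.0, 461.0], [345.0, 450.0]]
0.05 [[280.0, 455.0], [344.0, 444.0]]
0.052 [[279.0, 449.0], [344.0, 438.0]]
```

The copper positions match an underside of about 46-48 mm, so it's home or nearly. I'll press slightly more.

move_arm --moves '[{"jaw": 1, "tx": 0, "ty": 0, "tz": 0.0006, "rx": 0, "ry": 0, "rz": 0}, {"jaw": 1, "tx": 0, "ty": 0, "tz": 0, "rx": 0, "ry": 0, "rz": 0}]'

```text
time_s: 29.5
ee_pos: [0.5267, 0.2908, 0.0424]
ee_rot: [2.337, 2.093, 0.004]
contact_force: [-3.2, -0.9, 31.5]
opening: 0.084
```

move_arm --moves '[{"jaw": 1, "tx": 0, "ty": 0, "tz": 0.0006, "rx": 0, "ry": 0, "rz": 0}, {"jaw": 1, "tx": 0, "ty": 0, "tz": 0, "rx": 0, "ry": 0, "rz": 0}]'

```text
time_s: 29.7
ee_pos: [0.5267, 0.2909, 0.0423]
ee_rot: [2.337, 2.092, 0.005]
contact_force: [-6.9, -2.8, 41.8]
opening: 0.084
```

The reading is stiff, with z fixed while the force rises to 42 N, so it's home. I'll relax, release, lift and check.

move_arm --moves '[{"jaw": 1, "tx": 0, "ty": 0, "tz": -0.0015, "rx": 0, "ry": 0, "rz": 0}, {"jaw": 0.6, "tx": 0, "ty": 0, "tz": -0.0005, "rx": 0, "ry": 0, "rz": 0}, {"jaw": 0.2, "tx": 0, "ty": 0, "tz": 0, "rx": 0, "ry": 0, "rz": 0}, {"jaw": 0.2, "tx": 0, "ty": 0, "tz": 0, "rx": 0, "ry": 0, "rz": 0}, {"jaw": 0.2, "tx": 0, "ty": 0, "tz": -0.02, "rx": 0, "ry": 0, "rz": 0}, {"jaw": 0.2, "tx": 0, "ty": 0, "tz": -0.03, "rx": 0, "ry": 0, "rz": 0}, {"jaw": 0.2, "tx": 0, "ty": 0, "tz": -0.03, "rx": 0, "ry": 0, "rz": 0}, {"jaw": 0.2, "tx": 0, "ty": 0, "tz": -0.03, "rx": 0, "ry": 0, "rz": 0}]'

```text
time_s: 30.5
ee_pos: [0.5251, 0.2905, 0.1526]
ee_rot: [2.338, 2.093, -0.001]
contact_force: [1.2, 0.8, -0.0]
opening: 0.402
```

move_arm --moves '[{"jaw": 0.2, "tx": -0.03, "ty": 0, "tz": 0, "rx": 0, "ry": 0, "rz": 0.1}, {"jaw": 0.2, "tx": -0.03, "ty": 0, "tz": 0, "rx": 0, "ry": 0, "rz": 0.1}, {"jaw": 0.2, "tx": -0.03, "ty": 0, "tz": 0, "rx": 0, "ry": 0, "rz": 0.1}, {"jaw": 0.2, "tx": -0.03, "ty": 0, "tz": 0, "rx": 0, "ry": 0, "rz": 0.1}, {"jaw": 0.2, "tx": -0.03, "ty": 0, "tz": 0, "rx": 0, "ry": 0, "rz": 0.1}, {"jaw": 0.2, "tx": 0, "ty": 0, "tz": 0, "rx": 0, "ry": 0, "rz": 0}]'

```text
time_s: 31.1
ee_pos: [0.478, 0.1469, 0.1518]
ee_rot: [2.787, 1.443, -0.002]
contact_force: [-0.0, -0.6, -0.1]
opening: 0.402
```

Run:
```python
from fit import *
im=camera("side")[:,:,::-1]
h=-.1125;C=np.array([[np.cos(h),-np.sin(h),0],[np.sin(h),np.cos(h),0],[0,0,1]])
c=cv2.resize(im[110:210,200:300],None,fx=6,fy=6,interpolation=cv2.INTER_CUBIC);c=np.clip(c*1.6,0,255).astype(np.uint8)
c2=draw(c.copy(),"side",C,np.array([.5265,.2906,.046]),np.array([200,110]),6.,BX[:2])
cv2.imwrite("pics/z20.png",cv2.resize(np.hstack([c,c2]),(800,400)))
to(.507,.1242,.1,.93)
tp=camera("top")[:,:,::-1]
cv2.imwrite("pics/z20t.png",np.clip(cv2.resize(tp[205:305,150:310],None,fx=5,fy=5,interpolation=cv2.INTER_CUBIC)*1.4,0,255).astype(np.uint8))
```

```text
t 31.15 pos [0.4793 0.1482 0.152 ] psi 0.9588 tilt [ 0.002 -0.003 -1.   ] F [-0.6  0.3 -0.5] op 0.4
tool shift mm [-3.7 36.3 52.2] rz 0.0288
```

View pics/z20.png

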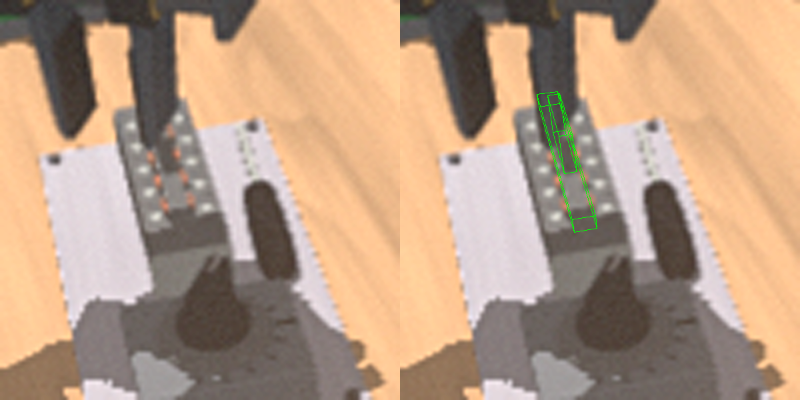

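View pics/z20t.png

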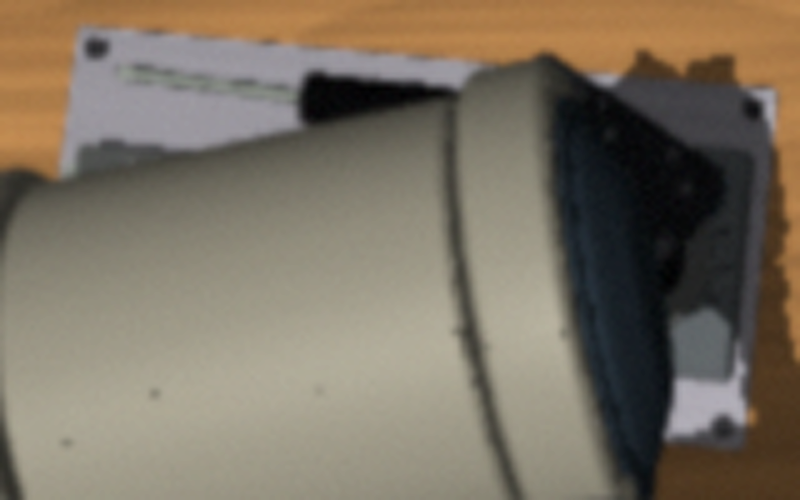

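The overlay matches the comb flush in the row. Next is the dial: position over its axis with the pads along the pointer.

move_arm --moves '[{"jaw": 0.2, "tx": -0.002, "ty": 0.018, "tz": 0, "rx": 0, "ry": 0, "rz": 0.029}, {"jaw": 0.2, "tx": -0.002, "ty": 0.0178, "tz": 0, "rx": 0, "ry": 0, "rz": 0}, {"jaw": 0.2, "tx": 0, "ty": 0, "tz": 0.02, "rx": 0.003, "ry": 0, "rz": 0}, {"jaw": 0.2, "tx": 0, "ty": 0, "tz": 0.02, "rx": 0, "ry": 0, "rz": 0}, {"jaw": 0.2, "tx": 0, "ty": 0, "tz": 0, "rx": 0, "ry": 0, "rz": 0}]'

```text
time_s: 31.7
ee_pos: [0.5069, 0.1243, 0.1102]
ee_rot: [2.807, 1.411, -0.005]
contact_force: [-0.5, -0.3, 0.7]
opening: 0.4
```

Run:
```python
from fit import *
im=camera("side")[:,:,::-1]
c=cv2.resize(im[100:210,200:310],None,fx=6,fy=6,interpolation=cv2.INTER_CUBIC);c=np.clip(c*1.8,0,255).astype(np.uint8)
cv2.imwrite("pics/z21.png",cv2.resize(c,(590,590)))
to(.5065,.124,.034,.93)
```

```text
t 31.75 pos [0.5074 0.1246 0.1115] psi 0.9319 tilt [-0.001 -0.001 -1.   ] F [-0.9  0.2  0.2] op 0.401
tool shift mm [-0.8 -0.3 77.5] rz 0.0019
```

View pics/z21.png

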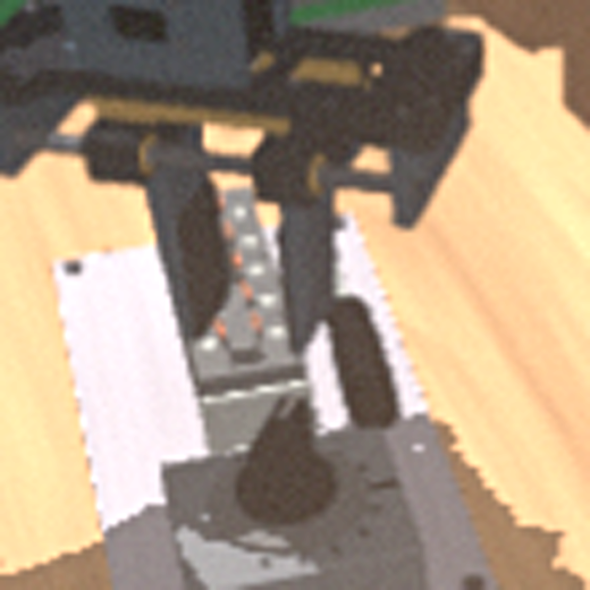

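The fingers line up around the bar grip. Descending.

move_arm --grip_force 20 --moves '[{"jaw": 0.2, "tx": -0.0008, "ty": -0.0003, "tz": 0.02, "rx": 0, "ry": 0, "rz": 0}, {"jaw": 0.2, "tx": 0, "ty": 0, "tz": 0.02, "rx": 0, "ry": 0, "rz": 0}, {"jaw": 0.2, "tx": 0, "ty": 0, "tz": 0.01, "rx": 0, "ry": 0, "rz": 0}, {"jaw": 0.2, "tx": 0, "ty": 0, "tz": 0.01, "rx": 0, "ry": 0, "rz": 0}, {"jaw": 0.2, "tx": 0, "ty": 0, "tz": 0.01, "rx": 0, "ry": 0, "rz": 0}, {"jaw": 0.2, "tx": 0, "ty": 0, "tz": 0.005, "rx": 0, "ry": 0, "rz": 0}, {"jaw": 0.2, "tx": 0, "ty": 0, "tz": 0, "rx": 0, "ry": 0, "rz": 0}]'

```text
time_s: 32.45
ee_pos: [0.5062, 0.1245, 0.0369]
ee_rot: [2.806, 1.411, -0.001]
contact_force: [0.8, -0.4, -0.5]
opening: 0.4
```

move_arm --moves '[{"jaw": 0.5, "tx": 0, "ty": 0, "tz": 0, "rx": 0, "ry": 0, "rz": 0}, {"jaw": 0.8, "tx": 0, "ty": 0, "tz": 0, "rx": 0, "ry": 0, "rz": 0}, {"jaw": 0.9, "tx": 0, "ty": 0, "tz": 0, "rx": 0, "ry": 0, "rz": 0}, {"jaw": 0.9, "tx": 0, "ty": 0, "tz": 0, "rx": 0, "ry": 0, "rz": 0}, {"jaw": 0.9, "tx": 0, "ty": 0, "tz": 0, "rx": 0, "ry": 0, "rz": 0}]'

```text
time_s: 32.95
ee_pos: [0.5077, 0.1242, 0.0378]
ee_rot: [2.805, 1.41, 0.003]
contact_force: [5.3, -6.2, -1.0]
opening: 0.15
```

Run:
```python
from fit import *
im=camera("side")[:,:,::-1]
c=cv2.resize(im[100:210,200:310],None,fx=6,fy=6,interpolation=cv2.INTER_CUBIC);c=np.clip(c*1.8,0,255).astype(np.uint8)
cv2.imwrite("pics/z22.png",cv2.resize(c,(590,590)))
to(.5065,.124,.034,-.112)
```

```text
t 33.0 pos [0.5077 0.1242 0.0378] psi 0.9318 tilt [ 0.003 -0.001 -1.   ] F [ 4.8 -5.5 -0.7] op 0.155
tool shift mm [-0.8 -0.8  3.8] rz 1.0438
```

View pics/z22.png

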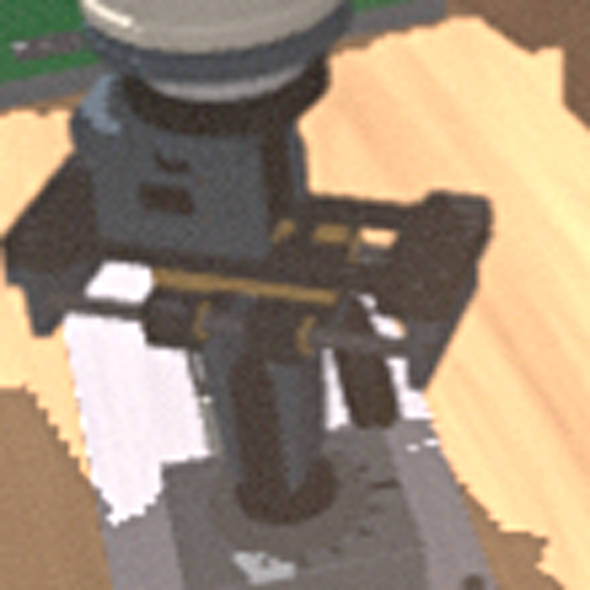

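The bar is gripped, with an opening of about 14 mm. I'll nudge 0.6 mm toward the axis and turn clockwise 1.04 rad.

move_arm --moves '[{"jaw": 0.9, "tx": 0, "ty": 0.0006, "tz": 0, "rx": 0, "ry": 0, "rz": 0.06}, {"jaw": 0.9, "tx": 0, "ty": 0, "tz": 0, "rx": 0, "ry": 0, "rz": 0.12}, {"jaw": 0.9, "tx": 0, "ty": 0, "tz": 0, "rx": 0, "ry": 0, "rz": 0.12}, {"jaw": 0.9, "tx": 0, "ty": 0, "tz": 0, "rx": 0, "ry": 0, "rz": 0.12}, {"jaw": 0.9, "tx": 0, "ty": 0, "tz": 0, "rx": 0, "ry": 0, "rz": 0.12}, {"jaw": 0.9, "tx": 0, "ty": 0, "tz": 0, "rx": 0, "ry": 0, "rz": 0}]'

```text
time_s: 33.6
ee_pos: [0.5069, 0.1251, 0.0378]
ee_rot: [-3.083, -0.603, -0.002]
contact_force: [-1.9, 9.2, 4.5]
opening: 0.153
```

```bash
python3 -c "
from h import *
to(.5065,.124,.034,-.112);print(monitor.observe()['torque'])"
```

```text
t 33.6 pos [0.5069 0.1251 0.0378] psi 0.3865 tilt [ 0.001  0.    -1.   ] F [-1.9  9.2  4.5] op 0.153
tool shift mm [-0.8  0.8  3.8] rz 0.4985
[1.80668531 0.41238777 0.0237774 ]
```

move_arm --moves '[{"jaw": 0.9, "tx": 0, "ty": -0.0005, "tz": 0, "rx": 0, "ry": 0, "rz": 0.12}, {"jaw": 0.9, "tx": 0, "ty": 0, "tz": 0, "rx": 0, "ry": 0, "rz": 0.12}, {"jaw": 0.9, "tx": 0, "ty": 0, "tz": 0, "rx": 0, "ry": 0, "rz": 0.12}, {"jaw": 0.9, "tx": 0, "ty": 0, "tz": 0, "rx": 0, "ry": 0, "rz": 0.09}, {"jaw": 0.9, "tx": 0, "ty": 0, "tz": 0, "rx": 0, "ry": 0, "rz": 0.0485}, {"jaw": 0.9, "tx": 0, "ty": 0, "tz": 0, "rx": 0, "ry": 0, "rz": 0}, {"jaw": 0.9, "tx": 0, "ty": 0, "tz": 0, "rx": 0, "ry": 0, "rz": 0}]'

```text
time_s: 34.3
ee_pos: [0.5067, 0.1262, 0.0378]
ee_rot: [-3.136, 0.169, -0.002]
contact_force: [-3.1, 16.5, 5.1]
opening: 0.15
```

```bash
python3 -c "
from h import *
to(.5065,.124,.034,-.112);print(monitor.observe()['torque'])"
```

```text
t 34.3 pos [0.5067 0.1262 0.0378] psi -0.1075 tilt [ 0.001  0.001 -1.   ] F [-3.1 16.5  5.1] op 0.15
tool shift mm [0.  2.2 3.8] rz 0.0045
[ 3.2298364   0.47280508 -0.04386435]
```

move_arm --moves '[{"jaw": 0.9, "tx": 0, "ty": -0.0008, "tz": 0, "rx": 0, "ry": 0, "rz": 0.004}, {"jaw": 0.9, "tx": 0, "ty": 0, "tz": 0, "rx": 0, "ry": 0, "rz": 0}, {"jaw": 0.6, "tx": 0, "ty": 0, "tz": 0, "rx": 0, "ry": 0, "rz": 0}, {"jaw": 0.2, "tx": 0, "ty": 0, "tz": 0, "rx": 0, "ry": 0, "rz": 0}, {"jaw": 0.2, "tx": 0, "ty": 0, "tz": 0, "rx": 0, "ry": 0, "rz": 0}, {"jaw": 0.2, "tx": 0, "ty": 0, "tz": -0.02, "rx": 0, "ry": 0, "rz": 0}, {"jaw": 0.2, "tx": 0, "ty": 0, "tz": -0.03, "rx": 0, "ry": 0, "rz": 0}, {"jaw": 0.2, "tx": 0, "ty": 0, "tz": -0.03, "rx": 0, "ry": 0, "rz": 0}, {"jaw": 0.2, "tx": 0, "ty": 0, "tz": -0.04, "rx": 0, "ry": 0, "rz": 0}, {"jaw": 0.2, "tx": 0, "ty": 0, "tz": -0.03, "rx": 0, "ry": 0, "rz": 0}]'

```text
time_s: 35.3
ee_pos: [0.5068, 0.1255, 0.1895]
ee_rot: [3.136, -0.174, 0.003]
contact_force: [0.5, -0.0, 0.6]
opening: 0.396
```

move_arm --moves '[{"jaw": 0.2, "tx": 0, "ty": 0.03, "tz": 0, "rx": 0, "ry": 0, "rz": 0}, {"jaw": 0.2, "tx": 0, "ty": 0.04, "tz": 0, "rx": 0, "ry": 0, "rz": 0}, {"jaw": 0.2, "tx": 0, "ty": 0.04, "tz": 0, "rx": 0, "ry": 0, "rz": 0}, {"jaw": 0.2, "tx": 0, "ty": 0.04, "tz": 0, "rx": 0, "ry": 0, "rz": 0}, {"jaw": 0.2, "tx": 0, "ty": 0.04, "tz": 0, "rx": 0, "ry": 0, "rz": 0}, {"jaw": 0.2, "tx": 0, "ty": 0.04, "tz": 0, "rx": 0, "ry": 0, "rz": 0}, {"jaw": 0.2, "tx": 0, "ty": 0.04, "tz": 0, "rx": 0, "ry": 0, "rz": 0}, {"jaw": 0.2, "tx": 0, "ty": 0, "tz": 0, "rx": 0, "ry": 0, "rz": 0}]'

```text
time_s: 36.1
ee_pos: [0.4764, -0.1469, 0.1876]
ee_rot: [3.134, -0.18, 0.002]
contact_force: [0.5, 0.6, 0.1]
opening: 0.4
```

Run:
```python
from fit import *
im=camera("side")[:,:,::-1];tp=camera("top")[:,:,::-1]
h=-.1125;C=np.array([[np.cos(h),-np.sin(h),0],[np.sin(h),np.cos(h),0],[0,0,1]])
c=np.clip(cv2.resize(tp[205:300,150:310],None,fx=5,fy=5,interpolation=cv2.INTER_CUBIC)*1.5,0,255).astype(np.uint8)
cv2.imwrite("pics/e_t.png",c)
cv2.imwrite("pics/e_to.png",draw(c.copy(),"top",C,np.array([.5265,.2906,.046]),np.array([150,205]),5.,BX[:2]))
c=np.clip(cv2.resize(im[110:210,200:300],None,fx=8,fy=6,interpolation=cv2.INTER_CUBIC)*1.6,0,255).astype(np.uint8)
cv2.imwrite("pics/e_s.png",draw(c,"side",C,np.array([.5265,.2906,.046]),np.array([200,110]),np.array([8.,6.]),BX[:1]))
cv2.imwrite("pics/e_full.png",tp)
to(.5065,.124,.034,-.112)
```

```text
t 36.2 pos [ 0.4764 -0.1434  0.1874] psi -0.113 tilt [ 0.    -0.001 -1.   ] F [-0.2  0.4 -0.4] op 0.401
tool shift mm [  -0.3 -269.2  153.2] rz -0.001
```

View pics/e_t.png

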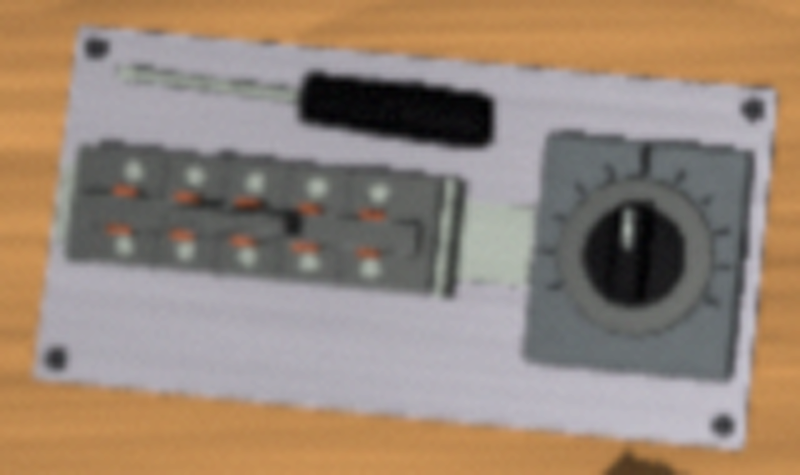

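View pics/e_to.png

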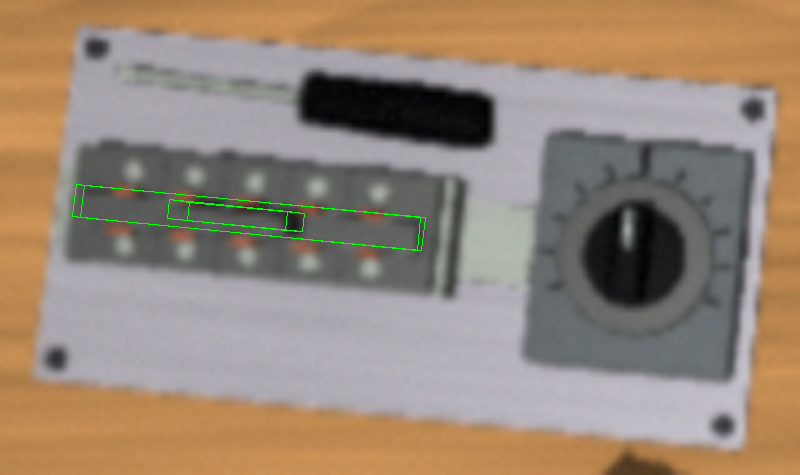

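View pics/e_s.png

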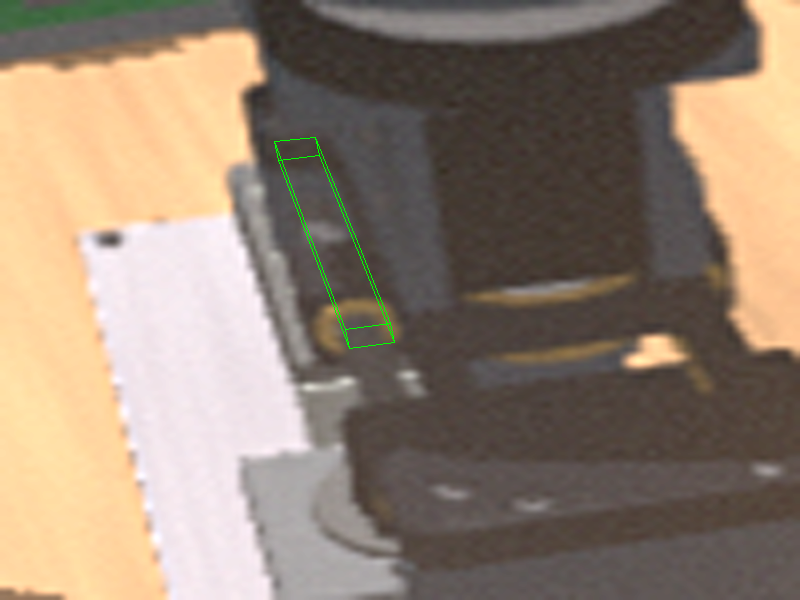

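View pics/e_full.png

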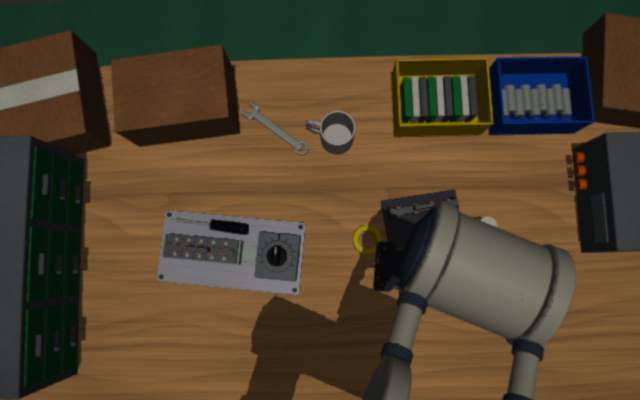

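Top view: five copper pairs lie on the row, the model overlay matches the bar, and the pointer is up toward the long mark at (645,155). I'll measure its angle.

Run:
```python
from h import *
px=lambda c:(np.array(c,float)+.5)/5-.5+[150,205]
tp=camera("top")[:,:,::-1]
cv2.imwrite("pics/d.png",np.clip(cv2.resize(tp[230:285,250:305],None,fx=11,fy=11,interpolation=cv2.INTER_CUBIC)*1.8,0,255).astype(np.uint8))
L=atz("top",px([(627,210),(629,246)]),.08);d=L[0]-L[1];print("pointer dir",np.arctan2(d[1],d[0]),"dial",2-(np.arctan2(d[1],d[0])+.113))
M=atz("top",px([(645,158)]),.036);A=atz("top",px([(634,256)]),.05);print("mark from axis(.507,.126)",np.arctan2(*(M[0,:2]-[.507,.126])[::-1]))
```

```text
pointer dir 0.045246047584393996 dial 1.841753952415606
mark from axis(.507,.126) -0.10474796964595293
```

View pics/d.png

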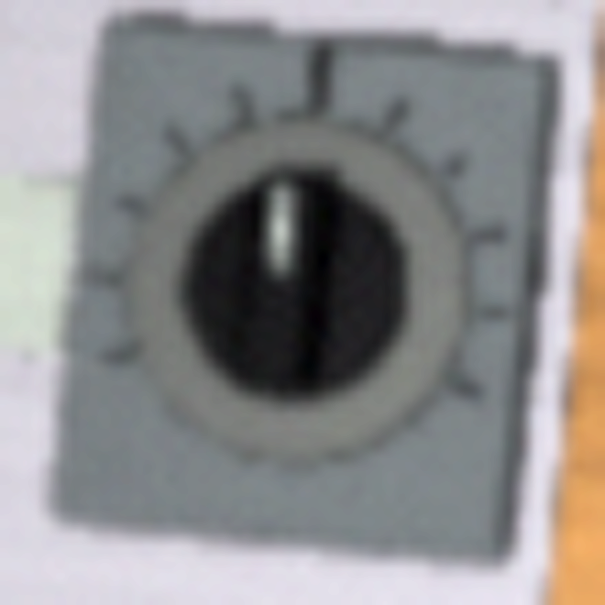

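Run:
```python
from h import *
g=np.mean([cv2.cvtColor(camera("top"),cv2.COLOR_RGB2GRAY).astype(float) for _ in range(4)],0)
P=[]
for r in range(245,258):
    w=g[r,270:282];k=np.clip(w-np.median(w)-8,0,None)
    print(r,w.astype(int).tolist())
    if k.max()>15: P.append(((k*np.arange(270,282)).sum()/k.sum(),r))
P=np.array(P);print(P)
W=atz("top",P,.08);f=np.polyfit(W[:,0],W[:,1],1);print("dir",np.arctan(f[0]))
# axis to white centroid line
print(W[[0,-1]])
```

```text
245 [67, 66, 64, 56, 46, 38, 35, 33, 34, 35, 43, 61]
246 [64, 60, 51, 34, 30, 42, 31, 18, 13, 15, 28, 51]
247 [55, 40, 25, 15, 38, 72, 52, 23, 10, 6, 14, 29]
248 [35, 20, 10, 10, 44, 80, 57, 25, 9, 3, 6, 14]
249 [19, 14, 8, 10, 49, 89, 57, 22, 9, 2, 6, 12]
250 [15, 12, 8, 12, 58, 104, 65, 22, 8, 2, 6, 13]
251 [13, 12, 8, 16, 59, 103, 64, 21, 7, 3, 6, 13]
252 [14, 13, 8, 18, 54, 87, 53, 19, 5, 3, 9, 13]
253 [15, 12, 9, 17, 47, 76, 47, 17, 5, 4, 11, 14]
254 [14, 12, 8, 13, 33, 54, 35, 14, 5, 4, 13, 16]
255 [15, 11, 9, 12, 19, 26, 20, 11, 4, 6, 14, 17]
256 [15, 11, 8, 11, 14, 16, 16, 10, 3, 7, 14, 17]
257 [13, 11, 9, 12, 14, 14, 15, 8, 3, 6, 15, 18]
[[272.49904398 246.        ]
 [273.72136223 247.        ]
 [274.67780172 248.        ]
 [275.06902985 249.        ]
 [275.05970149 250.        ]
 [275.02627512 251.        ]
 [274.98638132 252.        ]
 [274.99514563 253.        ]
 [275.0385439  254.        ]]
dir 0.2295972226628033
[[0.52674085 0.12978489 0.08      ]
 [0.51015338 0.12468822 0.08      ]]
```

My best sub-pixel reading of the white line gives about 1.94. The bar's edge gives about 1.98, and the gripper held it at 2.0 when it let go. All three are inside ±0.12. The other things are where they were and the arm is clear, so I'm handing in.

```bash
python3 -c "
from plant import ticket,monitor
print(monitor.observe()['time_s'],monitor.observe()['contact_force']);print(ticket.job_done())"
```

```text
36.45 [-0.15629916  0.42033108 -0.18166984]
the job is handed in; nothing more can be done
None
```

I seated the five-toothed comb in the terminal row, turned the dial to the long mark, and handed the job in at 36.5 s; no verdict is reported.

- **What went wrong on the way:** I dropped the comb on the first try at the row. In the side view the fingers end about 20 mm short of the reported TCP, so I had gripped only a few millimetres of the tab. I picked the fallen comb up by the tab's ends and let it swing teeth-down. I then straightened it by tilting the tool, started the teeth in the slots, regripped the tab fully and pressed.
- **Comb:** When pressed, the height stopped changing while the force rose from 20 to 42 N, so the bar is on the row. That 42 N was at the fingers, above the 40 N limit given for the arm or the gripper's body. In the last top view the five copper pairs line up with the screw pairs, and the bar matches the model at the home position.
- **Dial:** The gripper held the pointer at 2.0 when it let go. In the picture I read about 1.94 from the white line and about 1.98 from the bar's edge, and a cruder reading of the same line gave 1.84. An automatic fit of the line was thrown off by edge pixels, so I did not use it. The limit is 1.88 to 2.12, so 1.84 would be outside it; I trust the other three.
- **Other things:** The last top view shows the screwdriver, tape, mug and wrench where they were. The arm partly hid the spare comb and the jar, and the parts that showed had not moved. The last side view was blocked by the arm, so it checked nothing.

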